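# Pin the stencil press shut

## Robot

A 6-joint arm with a two-finger parallel gripper is mounted at the origin on the work surface. World frame = base frame: x ahead of the robot, y to its left, z up, the work surface at z = 0. Lengths are in m, angles in rad, forces in N, time in s.
With the tool pointing down it reaches from about 0.275 to 0.75 m from the base axis. Payload 10.2 kg.
Tool frame: the origin (TCP) lies at the very end of the fingers, on their centre line; the grasp point (between the pads) lies 19 mm behind it; x points along the fingers, y is the direction in which the jaws open and shut, and the axes are right-handed (so a half turn about x gives the same grasp; the last joint's range is limited). The gripper opens to 85 mm and grips with 20 to 120 N. Pads are 22 mm wide; open, the fingers measure 114 mm over their backs; the gripper's body (76 mm by 85 mm) begins 54 mm behind the grasp point. The pads swing forward as they close: fully open they stand 13 mm farther back than shut.
Start: joints at [-1.424, 0.313, 1.498, -0, 1.331, -0.223], TCP at [0.19, -0.49, 0.203] pointing down, gripper open.
Joint ranges: [-2.94, 2.94], [-0.97, 2.17], [0.19, 2.56], [-1.23, 4.37], [0.02, 3.11], [-2.88, 2.88]. Speed limits (rad/s): [2.39, 2.39, 3.01, 3.14, 3.14, 3.14].

## Interface

Orientations are given as [roll, pitch, yaw] about the fixed x, y, z axes, in that order (R = Rz(yaw) Ry(pitch) Rx(roll)).
In Python, from rig import r gives the robot as it stands.
- The arm moves only by the tool apply_moves, never from a script. Its argument "deltas" is a list of rows, each a list of 7 numbers: the opening in per cent of the stroke, from 0 (shut) to 100 (fully open), then the shift along the tool's x, y, z each as a share of 0.025 m, from -1 to 1, then the turn, a rotation vector about the tool's x, y, z each as a share of 4 degrees, from -1 to 1. A call has 1 to 20 rows; each row shifts and turns the pose as measured when the row begins, along the tool's axes as they then stand; what a row does not reach is not made up. A row lasts 1/10 s, in which the tool goes at most 50 mm and 8.59 degrees, less where a joint would pass 70% of its speed; a pose out of reach is approached as far as the arm can. A call with a number of a shift or a turn outside -1 to 1 is refused whole. A call with a gripper value outside its range is refused whole. The fingers move at their own pace and stop on an object; "grip_force" is the grip in N (left out, the last holds). Time passes only in rows, so rows that do not move let the fingers close. It gives the time, the measured TCP pose, the force and the opening at its end, in the units of the state.
- r.get_state(): the state, without advancing time (a new reading comes with each control period).
- r.read_camera(name): name is "side" or "top" or "wrist"; returns (picture, depth): 384x512x3 uint8, red, green, blue; 384x512 float32, m along the optical axis (not along the pixel's ray), 0 where there is no reading.
- r.get_calibration(name): a dict with "vfov" (degrees; the focal length in pixels is half the picture's height over the tangent of half this angle, whatever the lens; pixels are square), "cx", "cy" (the principal point, pixels), "T" (4x4, takes a point from camera to world coordinates). Camera axes: x right, y up, looking along -z (the intrinsics and any distortion apply to the point x, -y, -z); pixel columns grow to the right and rows downward; lengths in m; the calibration is good to about 2 mm. A picture is of the moment at which its call begins: read the wrist's pose just before it. get_calibration takes no time and is no camera call; for the wrist camera it gives the pose at the moment of the call.
- r.sign_off(): hands the job in, once; it reports no verdict.
Trained networks look in the newest picture that a camera, given by its name, has taken for a name from the list of things; names that differ only in an ending like _2 or _b are one class to them, and where a whole thing is asked for, a point or a joint stands for the part that bears it (a point fixed in the world has none). Each returns a list of dicts, best first, with "score" (0 to 1); they miss things now and then, are a little off and sometimes report something else, mostly with a low value. They report only what shows in the picture. A call takes as long as a camera call. They do not tell look-alikes from the thing itself.
- r.spot_in(camera, name): "position" ([x, y, z] in m, in world coordinates, good to about 4 mm: the middle of the surface that is visible of it).
The state is a dict: "t": time; "qpos": joint angles; "qvel": joint speeds; "effort": joint torques, N m; "tcp_pos": TCP position; "orientation": TCP orientation; "wrist_force": force on the tool from outside, world axes, zero at the start; "wrist_torque": the same for the moment, N m; "finger_gap": finger opening in m.
Only numpy, scipy, OpenCV 4.12 (cv2) and the standard library are available. Lean on these libraries where they do the work, as an engineer would, in place of code of your own. Each camera call takes 0.05 s, during which the arm holds its last target. There are 200 camera calls.

## Task

Seat the blue stencil flat on the two brass pegs of the stencil press, then swing the press's open metal frame down over it and push the yellow-knobbed pin from its stand down through the hole in the frame into the hole in the bed. The frame is springy and rises by itself, so finish while still pushing the pin down by its knob, its steel collar tight on the frame and the frame pressed fully shut on the stencil; do not let go. Leave the red stencil, the sponge and the tape roll where they lie.

Things in the scene. Friction and masses are not known exactly. Their poses are not given: they have to be found in the camera images.
- press: Stencil press, fixed: wooden bed, x -110..110, y -120..105 mm, 24 mm high. Origin on the table, z up. In it a kraft-covered platen 164 x 128 mm, centred at x 0, y 10, sprung: its top stands at z 30 and sinks to z 24. Two brass pegs on it, 8 mm thick, coned, 11 mm tall, at x = -60 and 60, y = 10. Pin hole in the bed at x 0, y -80: 13 mm wide, 2 mm chamfer, 20 mm deep.
- press_seat (a point): Middle of the platen's top between the two pegs (press x 0, y 10, z 30 mm, z 24 when pressed down); moves with the platen. The seated blue stencil's origin comes here.
- press_hole (a point): Mouth of the pin's hole in the top of the bed (press x 0, y -80, z 24 mm).
- frame (a joint): Angle (rad) of the hinged aluminium frame: 0 = fully shut, level; 1.57 upright; starts open at 1.5 to 1.85, stops at 1.95. Friction hinge: stays put near upright, sinks by itself below about 1.1. The stencil on the sprung platen holds it at about 0.04 (front edge 9 mm up); pushing it fully shut takes about 7 N at its pin hole and it springs back when let go.
- frame_hole (a point): Mouth, in the frame's outer (when shut: top) face, of the 14 mm hole for the pin, 170 mm from the hinge line, on its middle. This point's z axis points out of that face and its y axis points to the hinge. When the frame is down it is right above press_hole (within 1 mm).
- frame_hinge (a point): Middle of the frame's hinge line, at mid-thickness (press x 0, y 90, z 33 mm; runs along x). Frame: 8 mm thick, 220 wide along this line, 200 long from it (top 37 mm above the table when shut). Its window (190 wide, 14 to 135 mm from the line) leaves pegs and stencil handle free. Close it by pushing its outer face, turned away from the bed when open, on top when shut.
- stencil_blue: The blue stencil: a stiff plate 150 (x) x 125 (y) x 5 mm, 160 g, with a pale flower pattern and two 12 mm through-holes at x = -60 and +60, y = 0, which go over the pegs (either way round). Origin: centre of its underside, z up. In its middle stands a wooden handle bar 20 (x) x 60 (y) mm, from z 5 to z 39 mm; pinch it across x from above. It lies on the table.
- stencil_red: The red stencil, same shape and size as the blue one, lying on the table; it stays there. It and the blue one may have changed places.
- pin: The pin, 70 g, standing upright in its stand: steel shaft 10 mm in diameter with a coned tip, reaching 30 mm below a steel collar 36 mm in diameter and 5 mm thick; above the collar a yellow cylindrical knob 22 mm in diameter, from z 5 to z 31 mm. Origin: on the axis at the collar's underside, z up towards the knob.
- pin_tip (a point): Lower tip of the pin's shaft, 30 mm below the pin's origin.
- pin_stand: Wooden block 50 x 50 x 36 mm fixed to the table, with a 14 mm hole, 33 mm deep, in its top, in which the pin stands. Origin: centre of its underside.
- sponge: Violet sponge block 90 x 60 x 30 mm on the table, a bystander. Origin: centre of its underside.
- tape_roll: Orange tape roll, a ring 84 mm in diameter and 25 mm high lying flat, a bystander. Origin: centre of its underside.
Not all that is in view belongs to the job. There is more than one size of the stencil_blue; the one meant has the size given above.

How it is judged:
On the way, in this order (a step that is already met when the one before it is completed fails the run):
1. the blue stencil sits flat on both pegs while the frame is still open (x of stencil_blue in the frame of press_seat between -0.004 and 0.004 m and y of stencil_blue in the frame of press_seat between -0.004 and 0.004 m and z of stencil_blue in the frame of press_seat between -0.0025 and 0.0025 m and angle between the x axis of stencil_blue and the x axis of press, either way round below 0.08 rad and angle between stencil_blue's own z axis and vertical below 0.04 rad and value of joint frame above 0.5 rad), for 0.2 s.
2. the frame is swung down onto the stencil, the stencil still seated (x of stencil_blue in the frame of press_seat between -0.004 and 0.004 m and y of stencil_blue in the frame of press_seat between -0.004 and 0.004 m and z of stencil_blue in the frame of press_seat between -0.0025 and 0.0025 m and angle between the x axis of stencil_blue and the x axis of press, either way round below 0.08 rad and angle between stencil_blue's own z axis and vertical below 0.04 rad and value of joint frame below 0.09 rad), for 0.1 s.
3. the pin is through the frame's hole and in the bed's hole (all of step 2 and horizontal distance between pin_tip and press_hole below 0.004 m and angle between pin's own z axis and vertical below 0.09 rad and z of pin_tip in the frame of press below 0.019 m), for 0.1 s.
At the end, for the whole second after the job is handed in: Blue stencil on both pegs (4 mm, height 2.5 mm, turn 0.08, tilt 0.04 rad); frame below 0.015 rad; pin tip within 4 mm of the hole axis and under 11 mm above the table, collar under 41 mm, tilt below 0.09 rad, at rest; fingers still on the pin with over 3 N (x of stencil_blue in the frame of press_seat between -0.004 and 0.004 m and y of stencil_blue in the frame of press_seat between -0.004 and 0.004 m and z of stencil_blue in the frame of press_seat between -0.0025 and 0.0025 m and angle between the x axis of stencil_blue and the x axis of press, either way round below 0.08 rad and angle between stencil_blue's own z axis and vertical below 0.04 rad and horizontal distance between pin_tip and press_hole below 0.004 m and angle between pin's own z axis and vertical below 0.09 rad and value of joint frame below 0.015 rad and z of pin in the frame of press below 0.041 m and z of pin_tip in the frame of press below 0.011 m and contact force between the fingers and pin above 3 N and linear speed of pin below 0.02 m/s); the arm keeps its last pose, push and grip.
It fails at once if the red stencil is moved more than 30 mm (distance of stencil_red from where it was at the start of the episode above 0.03 m).
It fails at once if the sponge is moved more than 30 mm (distance of sponge from where it was at the start of the episode above 0.03 m).
It fails at once if the tape roll is moved more than 30 mm (distance of tape_roll from where it was at the start of the episode above 0.03 m).
It also fails if it takes over 64 s, if anything falls off the work surface, if the arm or the gripper's body presses on something with over 40 N, if the wrist force passes 120 N, or if a joint passes its speed limit or range.

## Working session

There is one attempt and no reset: what is moved stays moved. The work goes in short steps, Python scripts to look and compute and a tool call to move; the robot and the scene stay as the last step left them, time stands still between calls to the robot, and variables do not carry over. Pictures are saved under pics/ and viewed, on a budget of 10 in all, crops included, one or two more only if the job needs it, and the job is handed in when it is done.

Besides the shell and the picture viewer there is one more tool, called after "Emit:" as name(argument=value, ...), one argument or row to a line, values as JSON. apply_moves: Moves the arm, as the interface text tells. Its arguments: {"type":"object","properties":{"deltas":{"type":"array"},"grip_force":{"type":"number"}},"required":["deltas"]}

```bash
ls; mkdir -p pics; python3 - <<'E'
from rig import r
import cv2,numpy as np
s=r.get_state();print(s)
ims=[]
for c in ["side","top"]:
    im,d=r.read_camera(c);np.savez(f"{c}0.npz",im=im,d=d,T=r.get_calibration(c)["T"])
    print(c,r.get_calibration(c))
    cv2.imwrite(f"pics/{c}0.png",im[:,:,::-1])
    for n in ["press","frame_hole","frame","stencil_blue","stencil_red","pin","pin_stand","sponge","tape_roll"]:
        try: print(c,n,[(np.round(x["position"],3).tolist(),round(x["score"],2)) for x in r.spot_in(c,n)][:4])
        except Exception as e: print(n,e)
E
```

```text
pics
{'t': 0.0, 'qpos': array([-1.42443978e+00,  3.13457836e-01,  1.49843399e+00,  4.32973653e-06,
        1.33098945e+00, -2.23389764e-01]), 'qvel': array([-0.0003531 ,  0.00029251, -0.0001502 , -0.00129833, -0.00061603,
       -0.00014612]), 'effort': array([ 6.50095553e-04, -4.12261248e+01, -2.59745032e+01, -1.40197139e-04,
        4.06917301e-03,  7.16358471e-06]), 'tcp_pos': array([ 0.18967558, -0.48922933,  0.20223225]), 'orientation': array([-1.79744887,  1.5695077 ,  1.71388906]), 'wrist_force': array([-0.15775494,  0.24351362, -0.12032779]), 'wrist_torque': array([0.00463367, 0.01095643, 0.0391657 ]), 'finger_gap': 0.08543173172658598}
side {'vfov': 50.91616465189894, 'cx': 258.95028082716436, 'cy': 194.0214515649891, 'T': array([[ 0.99463205,  0.04115685, -0.09493789,  0.33780626],
       [-0.10282308,  0.49595179, -0.86224082, -1.08246851],
       [ 0.0115975 ,  0.86737416,  0.49752142,  0.69887285],
       [ 0.        ,  0.        ,  0.        ,  1.        ]])}
side press [([0.534, 0.174, 0.028], 0.8)]
side frame_hole [([0.549, 0.246, 0.174], 0.8)]
side frame [([0.549, 0.
[... 525 characters left out ...]
123871614, 'T': array([[-0.01805533,  0.98614289, -0.1649127 ,  0.2852056 ],
       [-0.99977838, -0.01959281, -0.00770092,  0.04096435],
       [-0.01082531,  0.16473711,  0.9862781 ,  1.16425538],
       [ 0.        ,  0.        ,  0.        ,  1.        ]])}
top press [([0.535, 0.148, 0.031], 0.71)]
top frame_hole [([0.549, 0.253, 0.185], 0.72), ([0.662, -0.133, 0.043], 0.57)]
top frame [([0.55, 0.253, 0.187], 0.71)]
top stencil_blue [([0.253, 0.285, 0.009], 0.73), ([0.454, -0.14, 0.002], 0.56)]
top stencil_red [([0.471, -0.341, 0.006], 0.71)]
top pin []
top pin_stand [([0.658, -0.128, 0.036], 0.46)]
top sponge [([0.706, -0.323, 0.029], 0.64)]
top tape_roll [([0.596, 0.408, 0.019], 0.69)]
```

View pics/side0.png

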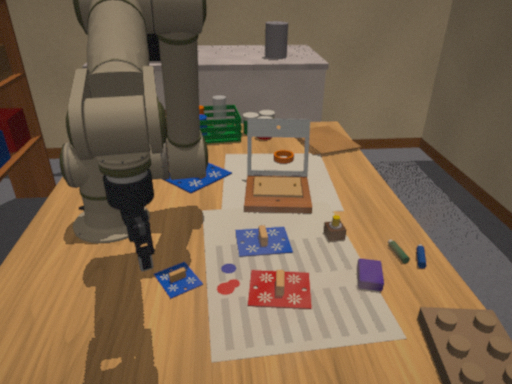

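View pics/top0.png

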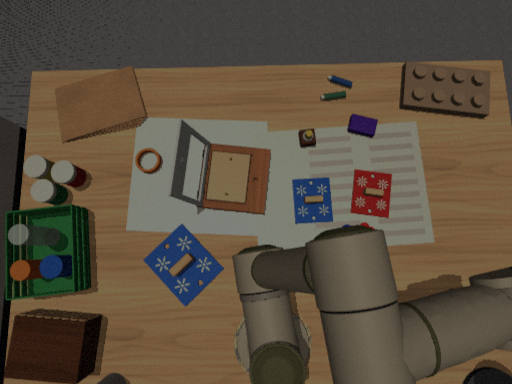

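The side view shows the mid-size blue stencil at (263,241), the red one at (280,289), the pin at (336,225) and the open frame at (278,148). The top view shows a large blue stencil at (184,264), the mid one at (313,200) and a small one hidden by the arm. I'll measure the sizes.

```bash
cat > h.py <<'E'
import numpy as np,cv2
from rig import r
def deproj(c,d,cal):
    h,w=d.shape;f=h/2/np.tan(np.radians(cal["vfov"])/2)
    v,u=np.mgrid[:h,:w]
    P=np.stack([(u-cal["cx"])/f*d,-(v-cal["cy"])/f*d,-d],-1)
    return P@cal["T"][:3,:3].T+cal["T"][:3,3]
def mask(im,lo,hi):
    return cv2.inRange(cv2.cvtColor(im,cv2.COLOR_RGB2HSV),lo,hi)
COL=dict(blue=((100,120,50),(120,255,255)),red=((170,140,80),(180,255,255)),yellow=((22,130,100),(32,255,255)),brown=((3,120,60),(14,255,220)))
E
python3 - <<'E'
from h import *
for c in ["side","top"]:
    z=np.load(f"{c}0.npz");cal=r.get_calibration(c);P=deproj(c,z["d"],cal)
    # table patches
    for (a,b) in {"side":[(350,350),(100,240),(230,215)],"top":[(300,100),(240,90),(140,200)]}[c]: print(c,"pt",P[b,a].round(4))
    for n in ["blue","red","yellow"]:
        m=mask(z["im"],*COL[n]);m=cv2.morphologyEx(m,cv2.MORPH_CLOSE,np.ones((7,7)))
        k,l,st,ce=cv2.connectedComponentsWithStats(m)
        for i in range(1,k):
            if st[i,4]<25: continue
            q=P[(l==i)&(z["d"]>0)];q=q[np.abs(q[:,2]-np.median(q[:,2]))<.03]
            if len(q)<10: continue
            rc=cv2.minAreaRect(q[:,:2].astype(np.float32)*1000)
            print(c,n,ce[i].round(),st[i,4],"rect",np.round(rc[0],1),np.round(rc[1],1),round(rc[2],1),"z",np.median(q[:,2]).round(4))
E
```

```text
side pt [ 0.5945 -0.5351 -0.0034]
side pt [-0.0098 -0.1076  0.0065]
side pt [ 0.3654  0.0071 -0.0029]
side blue [203. 122.] 93 rect [270.8 642.4] [ 26.7 112.6] 1.5 z 0.0979
side blue [  3. 150.] 204 rect [-850.4 1104.2] [119.7  17.6] 89.2 z -0.2297
side blue [200. 179.] 664 rect [264.9 267.6] [211.6 134.1] 39.1 z 0.0044
side blue [265. 242.] 779 rect [ 454.8 -146.3] [144.8 124.5] 2.8 z 0.0027
side blue [421. 257.] 124 rect [ 870.6 -268.3] [72.7 16.3] 67.1 z 0.0181
side blue [178. 281.] 726 rect [ 220.9 -285.9] [ 85.9 104.3] 29.3 z 0.0015
side red [  2. 115.] 37 rect [-899.8 1328.1] [ 40.8 156.1] 23.2 z -0.0893
side yellow [336. 219.] 57 rect [ 666.3 -136.3] [25.9 17.3] 72.8 z 0.0624
top pt [ 0.8137 -0.12    0.0009]
top pt [ 0.8577  0.0921 -0.0017]
top pt [0.4667 0.4356 0.0006]
top blue [342.  81.] 85 rect [ 872.8 -265.8] [69.6 16. ] 68.1 z 0.0219
top blue [312. 200.] 1435 rect [ 455.2 -146.1] [147.5 123.4] 2.3 z 0.0057
top blue [184. 264.] 3006 rect [251.9 284.8] [203.2 169.6] 43.2 z 0.0066
top blue [ 51. 266.] 440 rect [255.4 663.5] [70.1 66. ] 85.7 z 0.101
top red [375. 178.] 46 rect [ 523.9 -361.6] [19.9 48.8] 57.4 z 0.0059
top red [359. 192.] 54 rect [ 474.4 -307.3] [28.9 32.6] 13.8 z 0.0064
top red [371. 210.] 58 rect [ 415.9 -339.7] [39.8 30.2] 25.3 z 0.005
top red [357. 210.] 26 rect [ 416.7 -293.7] [10.6 29.9] 13.0 z 0.0058
top yellow [309. 132.] 28 rect [ 669.6 -135.6] [17.  17.5] 43.9 z 0.0689
```

```bash
python3 - <<'E'
from h import *
z=np.load("top0.npz");P=deproj("top",z["d"],r.get_calibration("top"))
box=(P[...,0]>.35)&(P[...,0]<.75)&(P[...,1]>0.0)&(P[...,1]<.36)&(z["d"]>0)
m=box&(P[...,2]>.013)&(P[...,2]<.038)
m=cv2.morphologyEx(m.astype(np.uint8),cv2.MORPH_OPEN,np.ones((3,3)))
q=P[m>0];rc=cv2.minAreaRect(q[:,:2].astype(np.float32)*1000);print("bed",len(q),rc,np.median(q[:,2]))
print(q.min(0),q.max(0))
f=P[box&(P[...,2]>.05)];print("frame",len(f),f.min(0),f.max(0))
# plane fit of frame
c=f.mean(0);u,s,vt=np.linalg.svd(f-c);print(c,vt[2],s)
big=cv2.resize(z["im"][95:235,150:295],None,fx=5.4,fy=4.2,interpolation=cv2.INTER_CUBIC)
s=np.load("side0.npz");b2=cv2.resize(s["im"][105:220,225:330],None,fx=5,fy=5,interpolation=cv2.INTER_CUBIC)
cv2.imwrite("pics/press.png",big[:,:,::-1])
E
```

```text
bed 3861 ((535.4269409179688, 108.63825988769531), (207.8538818359375, 221.63241577148438), 82.8357162475586) 0.027249906579191574
[4.15112394e-01 1.37507900e-05 1.30333891e-02] [0.65517085 0.2243453  0.03784837]
frame 1284 [0.43951315 0.20123049 0.05002823] [0.66341413 0.28463322 0.23036091]
[0.55123127 0.25329778 0.18531779] [ 0.11955682  0.95263638 -0.27962493] [2.56475508 1.59875829 0.07259175]
```

View pics/press.png

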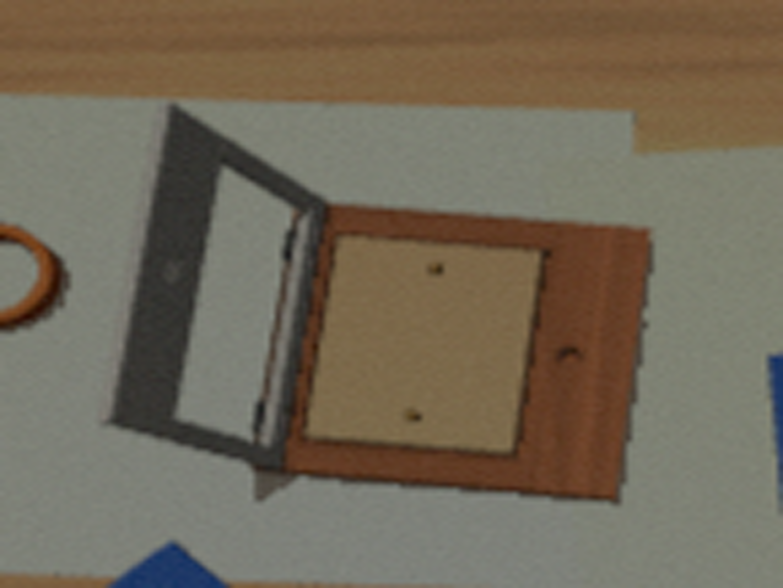

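```bash
python3 - <<'E'
from h import *
z=np.load("top0.npz");c=r.get_calibration("top");T=c["T"];f=192/np.tan(np.radians(c["vfov"])/2)
def at(u,v,h):
    d=T[:3,:3]@np.array([(u-c["cx"])/f,-(v-c["cy"])/f,-1]);o=T[:3,3];return (o+d*(h-o[2])/d[2])[:2]
p1=at(150+436/5.4,95+268/4.2,.036);p2=at(150+413/5.4,95+415/4.2,.036);h=at(150+568/5.4,95+352/4.2,.022)
print(p1,p2,h,"seat",(p1+p2)/2,"dist",np.linalg.norm(p1-p2),np.degrees(np.arctan2(*(p1-p2)[::-1])),np.linalg.norm((p1+p2)/2-h))
s=r.get_state();from scipy.spatial.transform import Rotation as R
print(R.from_euler("xyz",s["orientation"]).as_matrix())
E
```

```text
[0.59446888 0.1242578 ] [0.47612831 0.13911962] [0.52751841 0.04388818] seat [0.5352986  0.13168871] dist 0.1192701319255311 -7.158024489320461 0.08814456506768126
[[-2.16452935e-05  3.61409908e-01 -9.32407034e-01]
 [ 6.45950181e-05 -9.32407032e-01 -3.61409909e-01]
 [-9.99999998e-01 -6.80516728e-05 -3.16305571e-06]]
```

```bash
cat >> h.py <<'E'
from scipy.spatial.transform import Rotation as R
def to(x,y,z,yaw=None):
    """tool-axis shift (rows of 25mm) and turn about tool x (rows of 4deg) to put TCP at x,y,z with jaw axis at yaw deg"""
    s=r.get_state();M=R.from_euler("xyz",s["orientation"]).as_matrix()
    d=M.T@(np.array([x,y,z])-s["tcp_pos"])/.025
    cur=np.degrees(np.arctan2(M[1,1],M[0,1]))
    print("shift rows",d.round(3),"max",abs(d).max().round(2),"tilt",np.degrees(np.arccos(-M[2,0])).round(2))
    if yaw is not None:
        t=(yaw-cur+90)%180-90;a=np.radians(cur+t)
        F=np.array([[0,np.cos(a),np.sin(a)],[0,np.sin(a),-np.cos(a)],[-1,0,0]]);
        rv=np.degrees(R.from_matrix(M.T@F).as_rotvec())/4
        print("yaw now",cur.round(2),"turn rows",rv.round(3),"j6",s["qpos"][5].round(2))
        print("shift after turn",(F.T@(np.array([x,y,z])-s["tcp_pos"])/.025).round(3))
def st():
    s=r.get_state();print({k:np.round(s[k],4).tolist() for k in ("t","tcp_pos","wrist_force","finger_gap","qpos")})
E
python3 -c "
from h import *
to(.4552,-.1462,.15,2.4)"
```

```text
shift rows [  2.112  -8.966 -14.864] max 14.86 tilt 0.0
yaw now -68.81 turn rows [-1.7803e+01 -1.0000e-03  1.0000e-03] j6 -0.22
shift after turn [  2.111  11.185 -13.276]
```

Emit:
apply_moves(
  deltas=[
    [60,0.12,-0.56,-0.93,0,0,0],
    [60,0.12,-0.56,-0.93,0,0,0],
    [60,0.12,-0.56,-0.93,0,0,0],
    [60,0.12,-0.56,-0.93,0,0,0],
    [60,0.12,-0.56,-0.93,0,0,0],
    [60,0.12,-0.56,-0.93,0,0,0],
    [60,0.12,-0.56,-0.93,0,0,0],
    [60,0.12,-0.56,-0.93,0,0,0],
    [60,0.12,-0.56,-0.93,0,0,0],
    [60,0.12,-0.56,-0.93,0,0,0],
    [60,0.12,-0.56,-0.93,0,0,0],
    [60,0.12,-0.56,-0.93,0,0,0],
    [60,0.12,-0.56,-0.93,0,0,0],
    [60,0.12,-0.56,-0.93,0,0,0],
    [60,0.12,-0.56,-0.93,0,0,0],
    [60,0.12,-0.56,-0.93,0,0,0],
  ],
)

```text
t: 2.6
tcp_pos: [0.4648, -0.1355, 0.1536]
orientation: [1.778, 1.566, -1.0]
wrist_force: [-0.9, -0.9, 0.3]
finger_gap: 0.0511
```

Emit:
apply_moves(
  deltas=[
    [60,0,0,0,-1,0,0],
    [60,0,0,0,-1,0,0],
    [60,0,0,0,-1,0,0],
    [60,0,0,0,-1,0,0],
    [60,0,0,0,-1,0,0],
    [60,0,0,0,-1,0,0],
    [60,0,0,0,-1,0,0],
    [60,0,0,0,-1,0,0],
    [60,0,0,0,-1,0,0],
    [60,0,0,0,-1,0,0],
    [60,0,0,0,-1,0,0],
    [60,0,0,0,-1,0,0],
    [60,0,0,0,-1,0,0],
    [60,0,0,0,-1,0,0],
    [60,0,0,0,-1,0,0],
    [60,0,0,0,-1,0,0],
    [60,0,0,0,-1,0,0],
    [60,0,0,0,-0.8,0,0],
  ],
)

```text
t: 4.4
tcp_pos: [0.4668, -0.1322, 0.1537]
orientation: [0.633, 1.566, -0.845]
wrist_force: [-0.9, -0.3, -0.4]
finger_gap: 0.0513
```

```bash
python3 - <<'E'
from h import *
st();to(.4552,-.1462,.15,2.4)
c=r.get_calibration("wrist");im,d=r.read_camera("wrist");print(c)
P=deproj("wrist",d,c);np.savez("w1.npz",im=im,d=d,P=P)
cv2.imwrite("pics/w1.png",im[:,:,::-1])
m=mask(im,*COL["blue"]);m[(P[...,2]>.02)|(d==0)]=0;q=P[m>0];rc=cv2.minAreaRect(q[:,:2].astype(np.float32)*1000);print(rc,np.median(q[:,2]))
hd=(P[...,2]>.03)&(P[...,2]<.045)&(abs(P[...,0]-.455)<.05)&(abs(P[...,1]+.146)<.06);q=P[hd];print("handle",len(q),cv2.minAreaRect(q[:,:2].astype(np.float32)*1000) if len(q) else 0)
E
```

```text
{'t': 4.4, 'tcp_pos': [0.4668, -0.1322, 0.1537], 'wrist_force': [-0.9032, -0.2523, -0.4242], 'finger_gap': 0.0513, 'qpos': [-0.5171, 0.2693, 1.6908, -0.0017, 1.1768, -0.6095]}
shift rows [ 0.147 -0.513  0.516] max 0.52 tilt 0.29
yaw now 5.33 turn rows [ 0.733  0.057 -0.044] j6 -0.61
shift after turn [ 0.146 -0.485  0.542]
{'vfov': 70.76716879872265, 'cx': 255.41885362977996, 'cy': 199.3516840375381, 'T': array([[ 0.99572659, -0.08799731, -0.02801845,  0.46003864],
       [ 0.09232458,  0.95567619,  0.27956964, -0.06153403],
       [ 0.00217519, -0.28096171,  0.95971651,  0.32389416],
       [ 0.        ,  0.        ,  0.        ,  1.        ]])}
((350.34613037109375, -192.04049682617188), (409.8577575683594, 171.2505340576172), 24.602624893188477) 0.004103036353405781
handle 940 ((453.2989196777344, -144.8109588623047), (19.906112670898438, 59.34029769897461), 1.9710224866867065)
```

View pics/w1.png

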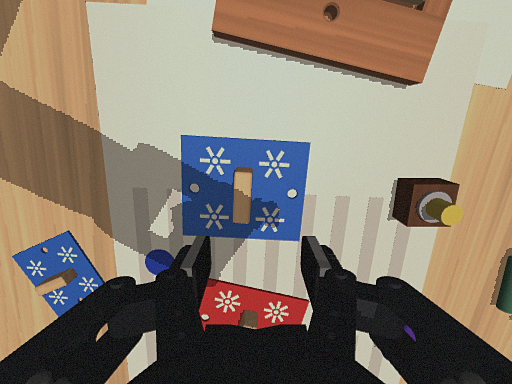

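Emit:
apply_moves(
  deltas=[
    [60,0.6,-0.27,0.25,0.8,0,0],
    [60,1,-0.27,0.25,0,0,0],
    [60,1,0,0,0,0,0],
    [60,1,0,0,0,0,0],
    [60,0.5,0,0,0,0,0],
    [60,0,0,0,0,0,0],
  ],
)

```text
t: 5.05
tcp_pos: [0.4551, -0.1471, 0.0488]
orientation: [0.836, 1.562, -0.704]
wrist_force: [-0.4, -0.4, 1.0]
finger_gap: 0.0512
```

```bash
python3 -c "
from h import *
st();to(.4533,-.1448,.014,2.0)"
```

```text
{'t': 5.05, 'tcp_pos': [0.4551, -0.1471, 0.0488], 'wrist_force': [-0.3792, -0.4473, 0.9583], 'finger_gap': 0.0512, 'qpos': [-0.5575, 0.3983, 1.8282, -0.0016, 0.9064, -0.587]}
shift rows [ 1.39  -0.076 -0.101] max 1.39 tilt 0.5
yaw now 1.75 turn rows [-0.062  0.084 -0.093] j6 -0.59
shift after turn [ 1.391 -0.067 -0.093]
```

Emit:
apply_moves(
  deltas=[
    [60,0.7,-0.07,-0.09,0,0.08,-0.09],
    [60,0.65,0,0,0,0,0],
    [60,0.08,0,0,0,0,0],
    [10,0,0,0,0,0,0],
    [10,0,0,0,0,0,0],
    [10,0,0,0,0,0,0],
    [10,0,0,0,0,0,0],
  ],
  grip_force=50,
)

```text
t: 5.75
tcp_pos: [0.4563, -0.1466, 0.0174]
orientation: [0.976, 1.563, -0.568]
wrist_force: [-0.9, -0.0, -0.2]
finger_gap: 0.0082
```

```bash
python3 -c "
from h import *
st();to(.4533,-.1448,.114,2.0)"
```

```text
{'t': 5.75, 'tcp_pos': [0.4563, -0.1466, 0.0174], 'wrist_force': [-0.8981, -0.041, -0.1748], 'finger_gap': 0.0082, 'qpos': [-0.5558, 0.4547, 1.8473, -0.0001, 0.8314, -0.5834]}
shift rows [-3.866 -0.092 -0.056] max 3.87 tilt 0.47
yaw now 1.59 turn rows [-0.104  0.067 -0.098] j6 -0.58
shift after turn [-3.865 -0.118 -0.074]
```

```bash
python3 - <<'E'
from h import *
im,d=r.read_camera("wrist");P=deproj("wrist",d,r.get_calibration("wrist"))
s,d2=r.read_camera("side");t,_=r.read_camera("top")
a=cv2.resize(s[200:280,220:310],(400,355),interpolation=cv2.INTER_CUBIC)
b=cv2.resize(im,(473,355))
cv2.imwrite("pics/c2.png",np.hstack([a,b])[:,:,::-1])
m=mask(im,*COL["blue"]);m[(P[...,2]>.02)|(d==0)|(P[...,0]<.36)]=0;q=P[m>0];print(cv2.minAreaRect(q[:,:2].astype(np.float32)*1000),np.median(q[:,2]))
E
```

```text
((446.91650390625, -164.54547119140625), (164.63992309570312, 163.11073303222656), 1.9553017616271973) 0.004399291205155309
```

View pics/c2.png

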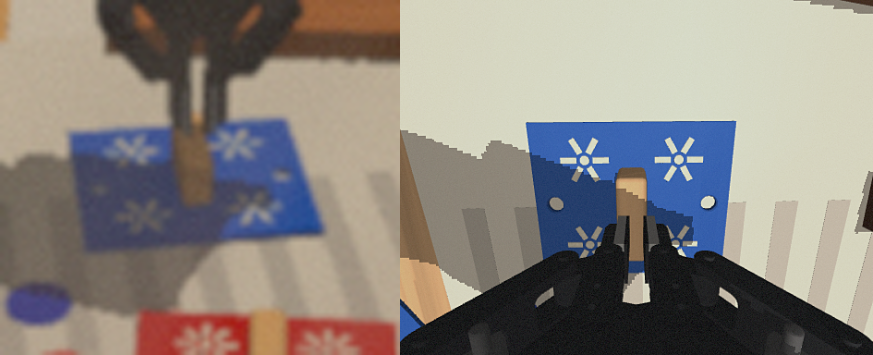

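```bash
python3 - <<'E'
from h import *
c=r.get_calibration("wrist");print(c["T"][:3,3])
im,d=r.read_camera("wrist");P=deproj("wrist",d,c)
for u in (245,250,256,262,268,274,280,286,292):
    v=np.arange(190,300,12);uu=u
    print(u,[tuple((P[k,uu]*1000).round().astype(int)) for k in v])
st()
E
```

```text
[ 0.45346987 -0.0754848   0.18721986]
245 [(np.int64(449), np.int64(-116), np.int64(31)), (np.int64(450), np.int64(-121), np.int64(38)), (np.int64(450), np.int64(-129), np.int64(37)), (np.int64(450), np.int64(-136), np.int64(38)), (np.int64(450), np.int64(-136), np.int64(55)), (np.int64(451), np.int64(-136), np.int64(68)), (np.int64(451), np.int64(-135), np.int64(81)), (np.int64(451), np.int64(-141), np.int64(81)), (np.int64(451), np.int64(-147), np.int64(82)), (np.int64(451), np.int64(-153), np.int64(82))]
250 [(np.int64(452), np.int64(-115), np.int64(32)), (np.int64(452), np.int64(-120), np.int64(40)), (np.int64(453), np.int64(-128), np.int64(39)), (np.int64(453), np.int64(-136), np.int64(38)), (np.int64(453), np.int64(-143), np.int64(38)), (np.int64(453), np.int64(-151), np.int64(39)), (np.int64(453), np.int64(-159), np.int64(39)), (np.int64(453), np.int64(-167), np.int64(39)), (np.int64(454), np.int64(-199), np.int64(4)), (np.int64(454), np.int64(-214), np.int64(-1))]
256 [(np.int64(456), np.int64(-115), np.int64(32)), (np.int64(456), np.int64(-121), np.int64(38)), (np.int64(456)
[... 2664 characters left out ...]
4(101)), (np.int64(465), np.int64(-129), np.int64(114))]
292 [(np.int64(481), np.int64(-122), np.int64(4)), (np.int64(482), np.int64(-131), np.int64(4)), (np.int64(482), np.int64(-139), np.int64(4)), (np.int64(483), np.int64(-148), np.int64(5)), (np.int64(484), np.int64(-158), np.int64(4)), (np.int64(484), np.int64(-167), np.int64(5)), (np.int64(473), np.int64(-140), np.int64(72)), (np.int64(470), np.int64(-134), np.int64(92)), (np.int64(469), np.int64(-134), np.int64(101)), (np.int64(467), np.int64(-130), np.int64(113))]
{'t': 5.95, 'tcp_pos': [0.4561, -0.1464, 0.0169], 'wrist_force': [0.6581, 0.3336, 0.2012], 'finger_gap': 0.0083, 'qpos': [-0.5559, 0.4554, 1.8477, -0.0002, 0.831, -0.5834]}
```

```bash
python3 - <<'E'
from h import *
c=r.get_calibration("wrist")
im,d=r.read_camera("wrist");P=deproj("wrist",d,c)
g=(np.abs(P[...,0]-.456)<.03)&(np.abs(P[...,1]+.140)<.012)&(P[...,2]>.041)&(P[...,2]<.08)
v,u=np.nonzero(g);z=P[g]
for uu in range(236,290,4):
    k=u==uu
    if k.any(): i=np.argmin(z[k][:,2]);print(uu,v[k][i],(z[k][i]*1000).round(1))
print(d[215:245,270].round(3), im[222:236,270].tolist())
E
```

```text
236 234 [ 445.2 -135.3   50.9]
240 234 [ 447.3 -135.8   49.5]
244 234 [ 449.5 -135.7   49.8]
248 238 [ 451.7 -140.4   44.5]
264 234 [ 460.5 -135.3   50. ]
268 234 [ 462.7 -135.3   49.9]
272 235 [ 464.9 -135.5   50.6]
276 239 [ 466.7 -135.6   55.6]
280 243 [ 469.2 -139.    53.1]
284 242 [ 471.7 -139.6   50.6]
288 245 [ 473.3 -139.2   55. ]
[0.194 0.193 0.194 0.194 0.194 0.194 0.194 0.195 0.196 0.196 0.197 0.195
 0.196 0.196 0.198 0.197 0.197 0.199 0.196 0.149 0.148 0.146 0.144 0.144
 0.142 0.142 0.141 0.14  0.138 0.136] [[32, 58, 106], [38, 62, 109], [37, 61, 107], [40, 63, 107], [41, 64, 109], [41, 65, 112], [40, 65, 110], [36, 60, 108], [32, 61, 105], [35, 61, 108], [38, 61, 109], [52, 63, 80], [77, 72, 68], [66, 63, 59]]
```

Emit:
apply_moves(
  deltas=[
    [50,0,0,0,0,0,0],
    [50,0,0,0,0,0,0],
    [50,0,-0.1,-0.06,0,0.06,-0.1],
    [50,0.4,0,0,0,0,0],
    [50,0.3,0,0,0,0,0],
    [50,0,0,0,0,0,0],
  ],
)

```text
t: 6.6
tcp_pos: [0.4529, -0.1447, -0.0025]
orientation: [-1.949, 1.568, 2.791]
wrist_force: [-0.5, -0.5, -0.5]
finger_gap: 0.0425
```

```bash
cat >> h.py <<'E'
def tips():
    """fingertip position seen by the wrist camera: lowest z of finger front faces"""
    s=r.get_state();c=r.get_calibration("wrist");im,d=r.read_camera("wrist");P=deproj("wrist",d,c)
    M=R.from_euler("xyz",s["orientation"]).as_matrix();L=(P-s["tcp_pos"])@M   # tool coords
    g=(d>0)&(d<.2)&(np.abs(L[...,1])<.045)&(np.abs(np.abs(L[...,2])-.0115)<.006)&(L[...,0]>-.09)&(im.max(-1)<95)
    for n,k in (("-",g&(L[...,1]<0)),("+",g&(L[...,1]>0))):
        if k.sum()>20: print("finger",n,k.sum(),"tip tool-x mm",(np.percentile(L[k][:,0],[95,99])*1000).round(1),"y",(np.percentile(L[k][:,1],[5,95])*1000).round(1))
    return im,d,P,L
E
python3 - <<'E'
from h import *
st();im,d,P,L=tips();np.save("L.npy",L)
to(.4533,-.1448,-.016,2.0)
E
```

```text
{'t': 6.6, 'tcp_pos': [0.4529, -0.1447, -0.0025], 'wrist_force': [-0.5019, -0.4538, -0.5483], 'finger_gap': 0.0425, 'qpos': [-0.556, 0.49, 1.8608, -0.0007, 0.7932, -0.5831]}
finger - 3066 tip tool-x mm [-38.7  -7.9] y [-43.7 -21. ]
finger + 2940 tip tool-x mm [-39.8 -33.6] y [21.6 43.9]
shift rows [0.554 0.01  0.003] max 0.55 tilt 0.12
yaw now 1.58 turn rows [-0.104 -0.01   0.028] j6 -0.58
shift after turn [0.554 0.009 0.002]
```

Emit:
apply_moves(
  deltas=[
    [50,0.4,0,0,0,0,0],
    [50,0.3,0,0,0,0,0],
    [0,0,0,0,0,0,0],
    [0,0,0,0,0,0,0],
    [0,0,0,0,0,0,0],
    [0,0,0,0,0,0,0],
    [0,0,0,0,0,0,0],
  ],
  grip_force=60,
)

```text
t: 7.35
tcp_pos: [0.4532, -0.1448, -0.0211]
orientation: [-1.881, 1.569, 2.859]
wrist_force: [0.5, 0.6, -2.0]
finger_gap: 0.0197
```

Emit:
apply_moves(
  deltas=[
    [0,-0.5,0,0,0,0,0],
    [0,-1,0,0,0,0,0],
    [0,-1,0,0,0,0,0],
    [0,-1,0,0,0,0,0],
    [0,0,0,0,0,0,0],
  ],
)

```text
t: 7.85
tcp_pos: [0.4529, -0.1446, 0.0721]
orientation: [-1.966, 1.568, 2.775]
wrist_force: [0.8, -0.5, -2.8]
finger_gap: 0.0191
```

```bash
python3 - <<'E'
from h import *
st();im,d,P,L=tips()
h=(d>0)&(mask(im,*COL["blue"])>0)&(P[...,0]>.36)&(P[...,0]<.56)&(P[...,2]>.04)&(P[...,2]<.11)
q=P[h];print(len(q),np.median(q[:,2]),q.min(0),q.max(0),cv2.minAreaRect(q[:,:2].astype(np.float32)*1000))
to(.5353,.1317,.07,-7.16+(1.58-2.0))
E
```

```text
{'t': 7.85, 'tcp_pos': [0.4529, -0.1446, 0.0721], 'wrist_force': [0.8184, -0.4546, -2.8335], 'finger_gap': 0.0191, 'qpos': [-0.5558, 0.3612, 1.8074, -0.0006, 0.9756, -0.5832]}
finger - 3790 tip tool-x mm [-44.5 -35. ] y [-42.6 -10.8]
finger + 3784 tip tool-x mm [-44.5 -35.3] y [11.4 42.8]
28803 0.09766837185322944 [ 0.37644909 -0.20548332  0.09174532] [ 0.53002986 -0.08032277  0.1098401 ] ((453.088623046875, -143.25698852539062), (150.76324462890625, 121.45006561279297), 1.7240866422653198)
shift rows [  0.028   3.635 -10.934] max 10.93 tilt 0.3
yaw now 1.59 turn rows [ 2.293 -0.03   0.07 ] j6 -0.58
shift after turn [  0.018   1.845 -11.374]
```

Emit:
apply_moves(
  deltas=[
    [0,0,0.31,-0.93,0,0,0],
    [0,0,0.31,-0.93,0,0,0],
    [0,0,0.31,-0.93,0,0,0],
    [0,0,0.31,-0.93,0,0,0],
    [0,0,0.31,-0.93,0,0,0],
    [0,0,0.31,-0.93,0,0,0],
    [0,0,0.31,-0.93,0,0,0],
    [0,0,0.31,-0.93,0,0,0],
    [0,0,0.31,-0.93,0,0,0],
    [0,0,0.31,-0.93,0,0,0],
    [0,0,0.31,-0.93,0,0,0],
    [0,0,0.31,-0.93,0.7,0,0],
    [0,0,0,0,0.9,0,0],
    [0,0,0,0,0.7,0,0],
    [0,0,0,0,0,0,0],
  ],
)

```text
t: 9.4
tcp_pos: [0.5296, 0.1506, 0.053]
orientation: [-1.595, 1.535, 2.977]
wrist_force: [0.3, -0.7, -2.3]
finger_gap: 0.0194
```

```bash
python3 - <<'E'
from h import *
st();im,d,P,L=tips()
h=(d>0)&(mask(im,*COL["blue"])>0)&(abs(P[...,0]-.535)<.1)&(abs(P[...,1]-.132)<.1)&(P[...,2]>.05)&(P[...,2]<.13)
q=P[h];print(len(q),np.median(q[:,2]),q.min(0),q.max(0),cv2.minAreaRect(q[:,:2].astype(np.float32)*1000))
cv2.imwrite("pics/w3.png",im[:,:,::-1])
to(.5353,.1317,.07,-7.3)
E
```

```text
{'t': 9.4, 'tcp_pos': [0.5296, 0.1506, 0.053], 'wrist_force': [0.3201, -0.6609, -2.2585], 'finger_gap': 0.0194, 'qpos': [0.06, 0.5463, 1.5704, 0.0091, 1.0596, 0.1954]}
finger - 3778 tip tool-x mm [-44.9 -35.3] y [-42.5 -10.8]
finger + 3767 tip tool-x mm [-44.7 -35.6] y [11.5 42.8]
28840 0.07849929032653505 [0.44913172 0.08196185 0.07006044] [0.61356224 0.2219469  0.12886627] ((531.0111694335938, 152.08644104003906), (120.56697845458984, 150.9291229248047), 81.95870208740234)
shift rows [-0.694  0.31   0.709] max 0.71 tilt 2.05
yaw now -7.96 turn rows [-0.165 -0.015  0.513] j6 0.19
shift after turn [-0.682  0.326  0.713]
```

View pics/w3.png

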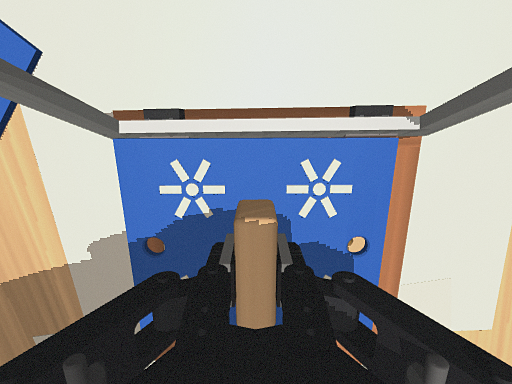

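Emit:
apply_moves(
  deltas=[
    [0,-0.68,0,0,-0.17,0,0.5],
    [0,0,0.33,0.71,0,0,0],
    [0,0,0,0,0,0,0],
  ],
)

```text
t: 9.75
tcp_pos: [0.5349, 0.1308, 0.0683]
orientation: [-1.622, 1.567, 2.967]
wrist_force: [-0.4, -0.6, -2.4]
finger_gap: 0.0195
```

```bash
cat >> h.py <<'E'
def project(p,c):
    q=(np.asarray(p)-c["T"][:3,3])@c["T"][:3,:3];f=192/np.tan(np.radians(c["vfov"])/2);return np.array([c["cx"]+f*q[0]/-q[2],c["cy"]-f*q[1]/-q[2]])
E
python3 - <<'E'
from h import *
st();im,d,P,L=tips()
h=(d>0)&(mask(im,*COL["blue"])>0)&(abs(P[...,0]-.535)<.1)&(abs(P[...,1]-.132)<.1)&(P[...,2]>.05)&(P[...,2]<.13)
q=P[h];co=np.linalg.lstsq(np.c_[q[:,:2],np.ones(len(q))],q[:,2],rcond=None)[0];print("tilt",co)
rc=cv2.minAreaRect(q[:,:2].astype(np.float32)*1000);print(rc)
print("box",cv2.boxPoints(rc).tolist())
to(.5353,.1317,.03,-7.3)
E
```

```text
{'t': 9.75, 'tcp_pos': [0.5349, 0.1308, 0.0683], 'wrist_force': [-0.4218, -0.5742, -2.449], 'finger_gap': 0.0195, 'qpos': [0.0266, 0.5099, 1.5837, 0.0008, 1.0515, 0.1487]}
finger - 3775 tip tool-x mm [-44.7 -35.3] y [-42.6 -10.8]
finger + 3728 tip tool-x mm [-45.7 -36.6] y [11.4 42.9]
tilt [-0.00335825  0.00067337  0.09548546]
((535.307861328125, 132.2603759765625), (121.0156021118164, 151.24786376953125), 82.9150619506836)
box [[452.79827880859375, 81.54208374023438], [602.8912963867188, 62.887088775634766], [617.8174438476562, 182.97866821289062], [467.72442626953125, 201.6336669921875]]
shift rows [1.537 0.035 0.003] max 1.54 tilt 0.22
yaw now -7.01 turn rows [ 0.074 -0.011  0.053] j6 0.15
shift after turn [1.537 0.029 0.002]
```

Emit:
apply_moves(
  deltas=[
    [0,0.9,0.03,-0.04,0.07,0,0.05],
    [0,0.75,0,0,0,0,0],
    [0,0,0,0,0,0,0],
  ],
)

```text
t: 10.1
tcp_pos: [0.5348, 0.1336, 0.0256]
orientation: [-2.571, 1.569, 2.015]
wrist_force: [0.1, 0.1, -2.1]
finger_gap: 0.0193
```

```bash
python3 - <<'E'
from h import *
st();to(.5353,.1317,.009,-7.3)
c=r.get_calibration("wrist");im,d=r.read_camera("wrist");P=deproj("wrist",d,c)
a=np.radians(-7.16);ux=np.array([np.cos(a),np.sin(a),0]);S=np.array([.5353,.1317,.041])
crops=[]
for sg in (-1,1):
    p=S+sg*.06*ux;u,v=project(p,c);print(sg,u,v)
    u0,v0=int(u)-32,int(v)-24;k=cv2.resize(im[v0:v0+48,u0:u0+64],None,fx=6,fy=6,interpolation=cv2.INTER_CUBIC)
    cv2.drawMarker(k,(int((u-u0)*6),int((v-v0)*6)),(255,0,0),cv2.MARKER_CROSS,14,1);crops.append(k)
cv2.imwrite("pics/w4.png",np.hstack(crops)[:,:,::-1])
E
```

```text
{'t': 10.1, 'tcp_pos': [0.5348, 0.1336, 0.0256], 'wrist_force': [0.143, 0.1026, -2.1347], 'finger_gap': 0.0193, 'qpos': [0.0316, 0.5701, 1.6163, 0.0017, 0.9557, 0.1564]}
shift rows [0.663 0.032 0.075] max 0.66 tilt 0.09
yaw now -7.21 turn rows [ 0.022 -0.018  0.012] j6 0.16
shift after turn [0.663 0.031 0.074]
-1 160.39508535215526 241.54520751440847
1 352.3103790685863 241.42501555871888
```

View pics/w4.png

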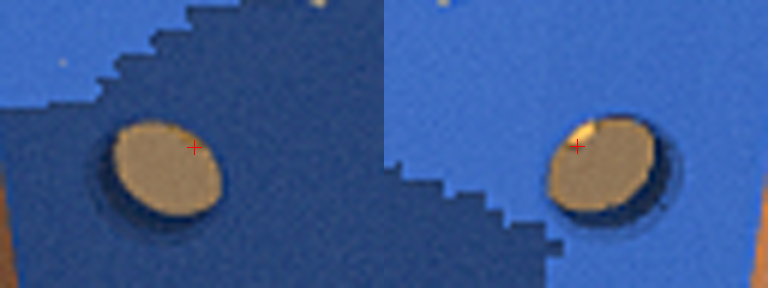

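```bash
cat >> h.py <<'E'
def at(u,v,h,c):
    f=192/np.tan(np.radians(c["vfov"])/2);d=c["T"][:3,:3]@np.array([(u-c["cx"])/f,-(v-c["cy"])/f,-1]);o=c["T"][:3,3];return (o+d*(h-o[2])/d[2])[:2]
E
python3 - <<'E'
from h import *
c=r.get_calibration("wrist");im,d=r.read_camera("wrist");P=deproj("wrist",d,c)
l=at(156,245.3,.049,c);q=at(356.3,244.5,.049,c)
print(l,q,(l+q)/2,np.linalg.norm(q-l),np.degrees(np.arctan2(*(q-l)[::-1])))
print("top z",np.median(P[225:235,150:170,2]))
# brass glint in right hole
g=at(320+198/6,217+132/6,.040,c);print("glint at z40",g)
# hue map in right hole
print(cv2.cvtColor(im,cv2.COLOR_RGB2HSV)[236:254,346:368,2])
E
```

```text
[0.47626726 0.14000766] [0.59559104 0.12537452] [0.53592915 0.13269109] 0.12021769611388423 -6.991498218138786
top z 0.05212055303293503
glint at z40 [0.59671085 0.12473798]
[[193 193 192 191 193 196 197 200 193 172 138 116  88  97 141 153 150 183
  199 194 195 196]
 [196 189 193 196 197 196 196 167 102 108 159 155 159 155 156 126 124 143
  154 168 195 194]
 [196 193 191 193 197 170 157 147 150 151 150 146 146 146 149 150 157 223
  118 140 171 196]
 [193 196 196 197 169 148 164 150 145 147 146 142 145 145 142 138 150 255
  158  89 145 175]
 [192 197 196 172 105 113 146 144 146 143 146 143 145 146 141 139 142 250
  255  61 101 141]
 [195 200 172 108 154 150 145 148 150 143 144 141 141 143 145 141 144 248
  255  58  76 105]
 [197 184 124 156 151 148 143 142 141 140 145 144 143 143 144 138 142 247
  255  65  71 137]
 [196 160 133 150 142 142 142 147 142 146 143 144 144 146 143 141 145 250
  255  59  70 117]
 [188 132 158 147 145 145 144 146 144 141 143 144 139 146 140 140 147 255
  187  62  63  93]
 [189 135 155 145 144 142 144 145 145 142 146 140 147 144 142 144 149 255
   84  65  67  98]
 [165 110 154 144 141 144 144 140 145 141 146 143 144 139 146 143 157 255
   58  67  64 104]
 [168 116 152 148 144 144 146 144 146 149 145 142 144 148 144 149 143 133
   69  68  76 145]
 [168 120 152 147 145 141 145 142 144 144 144 143 143 146 151 148  76  72
   70  65  74 143]
 [174 144 154 154 150 143 143 144 149 143 145 145 148 152 151  84  82  73
   72  70 133 165]
 [181 164  88 148 152 154 144 150 145 151 151 142 152 150  82  74  77  70
   65  79 167 162]
 [197 168 148  80 120 151 151 153 149 156 149  88  83  82  83  79  80  72
   86 104 107 164]
 [195 182 165 133  98  85  88  85  91  92  88  87  87  80  81  77  81  95
  149 171 167 184]
 [199 196 175 167 151  92  89  82  89  86  89  87  84  75  86  85 129 180
  169 164 183 193]]
```

```bash
python3 - <<'E'
from h import *
st()
ims=[]
for i in range(1):
    c=r.get_calibration("wrist");im,d=r.read_camera("wrist")
    ims.append(np.hstack([cv2.resize(im[213:273,120:200],None,fx=5,fy=5,interpolation=cv2.INTER_NEAREST),cv2.resize(im[213:273,320:400],None,fx=5,fy=5,interpolation=cv2.INTER_NEAREST)]))
st()
cv2.imwrite("pics/w5.png",np.vstack(ims)[:,:,::-1])
E
```

```text
{'t': 10.2, 'tcp_pos': [0.5361, 0.1337, 0.0278], 'wrist_force': [-0.4786, -0.0995, -1.9799], 'finger_gap': 0.0193, 'qpos': [0.0316, 0.5674, 1.6139, 0.0016, 0.9572, 0.1565]}
{'t': 10.25, 'tcp_pos': [0.5366, 0.1336, 0.0284], 'wrist_force': [-0.7624, -0.1913, -1.8353], 'finger_gap': 0.019, 'qpos': [0.0315, 0.5666, 1.6133, 0.0015, 0.9571, 0.1566]}
```

View pics/w5.png

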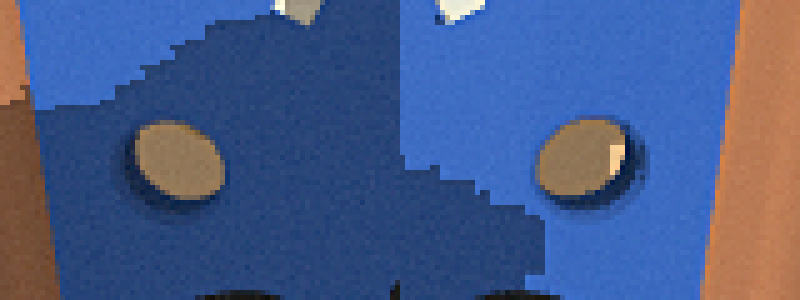

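```bash
python3 - <<'E'
from h import *
st();to(.5350,.1326,.010,-7.25)
E
```

```text
{'t': 10.25, 'tcp_pos': [0.5366, 0.1336, 0.0284], 'wrist_force': [-0.7624, -0.1913, -1.8353], 'finger_gap': 0.019, 'qpos': [0.0315, 0.5666, 1.6133, 0.0015, 0.9571, 0.1566]}
shift rows [ 0.736 -0.063  0.051] max 0.74 tilt 0.27
yaw now -7.22 turn rows [ 0.009 -0.028 -0.062] j6 0.16
shift after turn [ 0.736 -0.06   0.049]
```

Emit:
apply_moves(
  deltas=[
    [0,0.1,-0.06,0.05,0,0,-0.06],
    [0,0.25,0,0,0,0,0],
    [0,0.2,0,0,0,0,0],
    [0,0.1,0,0,0,0,0],
  ],
)

```text
t: 10.65
tcp_pos: [0.536, 0.133, 0.0134]
orientation: [2.323, 1.566, 0.627]
wrist_force: [-0.1, 1.6, -0.6]
finger_gap: 0.0191
```

```bash
python3 - <<'E'
from h import *
st();to(.5350,.1326,.010,-7.25)
E
```

```text
{'t': 10.65, 'tcp_pos': [0.536, 0.133, 0.0134], 'wrist_force': [-0.1286, 1.5737, -0.6294], 'finger_gap': 0.0191, 'qpos': [0.0297, 0.5883, 1.6242, 0.0033, 0.9252, 0.1536]}
shift rows [ 0.137 -0.039  0.023] max 0.14 tilt 0.27
yaw now -7.21 turn rows [ 0.009 -0.046 -0.049] j6 0.15
shift after turn [ 0.137 -0.038  0.022]
```

Emit:
apply_moves(
  deltas=[
    [0,0.15,-0.04,0,0,-0.04,-0.05],
    [0,0.12,0,0,0,0,0],
    [0,0.1,0,0,0,0,0],
  ],
)

```text
t: 10.95
tcp_pos: [0.535, 0.1332, 0.0043]
orientation: [-1.48, 1.57, 3.106]
wrist_force: [-4.5, -0.2, 8.8]
finger_gap: 0.019
```

```bash
python3 - <<'E'
from h import *
st();to(.5350,.1326,.010,-7.25)
im,d,P,L=tips()
h=(d>0)&(mask(im,*COL["blue"])>0)&(abs(P[...,0]-.535)<.1)&(abs(P[...,1]-.132)<.1)&(P[...,2]<.08)
q=P[h];co=np.linalg.lstsq(np.c_[q[:,:2]-[.535,.132],np.ones(len(q))],q[:,2],rcond=None)[0];print("tilt,z",co)
E
```

```text
{'t': 10.95, 'tcp_pos': [0.535, 0.1332, 0.0043], 'wrist_force': [-4.5285, -0.1569, 8.7531], 'finger_gap': 0.019, 'qpos': [0.0315, 0.6033, 1.6278, 0.0, 0.9109, 0.157]}
shift rows [-0.228  0.003  0.024] max 0.23 tilt 0.02
yaw now -7.19 turn rows [0.014 0.001 0.006] j6 0.16
shift after turn [-0.228  0.003  0.024]
finger - 3778 tip tool-x mm [-44.5 -35.5] y [-42.5 -10.8]
finger + 3718 tip tool-x mm [-46.7 -36.9] y [11.4 42.8]
tilt,z [-0.00083724 -0.00055611  0.02991943]
```

Emit:
apply_moves(
  deltas=[
    [45,0,0,0,0,0,0],
    [45,0,0,0,0,0,0],
    [45,-0.3,0,0,0,0,0],
    [45,-1,0,0,0,0,0],
    [45,-1,0,0,0,0,0],
    [45,-1,0,0,0,0,0],
    [0,-1,0,0,0,0,0],
    [0,0,0,0,0,0,0],
  ],
)

```text
t: 11.8
tcp_pos: [0.5353, 0.1328, 0.1177]
orientation: [1.144, 1.569, -0.552]
wrist_force: [0.1, -0.0, -0.3]
finger_gap: 0.0101
```

```bash
python3 - <<'E'
from h import *
st();to(.55,.34,.25,-7.25)
c=r.get_calibration("wrist");im,d=r.read_camera("wrist");P=deproj("wrist",d,c)
cv2.imwrite("pics/w6.png",im[:,:,::-1])
h=(d>0)&(mask(im,*COL["blue"])>0)&(abs(P[...,0]-.535)<.1)&(abs(P[...,1]-.132)<.1)&(P[...,2]<.08)
q=P[h];co=np.linalg.lstsq(np.c_[q[:,:2]-[.535,.132],np.ones(len(q))],q[:,2],rcond=None)[0];print("tilt,z",co)
print(cv2.minAreaRect(q[:,:2].astype(np.float32)*1000))
f=(abs(P[...,0]-.55)<.13)&(P[...,1]>.2)&(P[...,1]<.32)&(P[...,2]>.06);q=P[f&(d>0)];print(len(q),q.min(0),q.max(0))
E
```

```text
{'t': 11.8, 'tcp_pos': [0.5353, 0.1328, 0.1177], 'wrist_force': [0.13, -0.0123, -0.3411], 'finger_gap': 0.0101, 'qpos': [0.0312, 0.4489, 1.5349, -0.0008, 1.1566, 0.1568]}
shift rows [-5.299 -0.447 -8.293] max 8.29 tilt 0.08
yaw now -7.18 turn rows [ 0.018  0.008 -0.018] j6 0.16
shift after turn [-5.293 -0.464 -8.295]
tilt,z [-0.00063825  0.00088255  0.03441809]
((534.8890380859375, 132.28012084960938), (125.05420684814453, 150.32321166992188), 82.78600311279297)
12022 [0.43616831 0.20350298 0.06000653] [0.65930629 0.26260122 0.16991511]
```

View pics/w6.png

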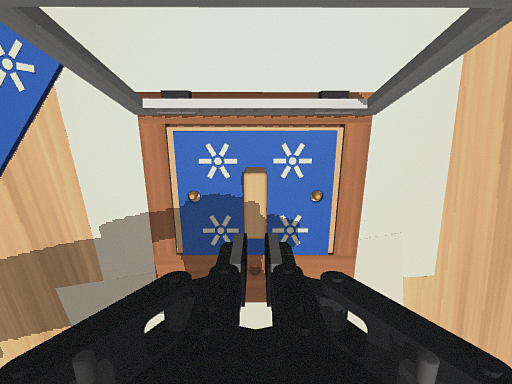

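Emit:
apply_moves(
  deltas=[
    [0,-1,0,0,0,0,0],
    [0,-1,0,0,0,0,0],
    [0,-1,0,0,0,0,0],
    [0,-1,0,0,0,0,0],
    [0,-0.8,0,0,0,0,0],
    [0,0,0,-1,0,0,0],
    [0,0,0,-1,0,0,0],
    [0,0,0,-1,0,0,0],
    [0,0,0,-1,0,0,0],
    [0,0,0,-1,0,0,0],
    [0,0,0,-1,0,0,0],
    [0,0,0,-0.9,0,0,0],
    [0,0,0,0,0,0,0],
  ],
)

```text
t: 13.15
tcp_pos: [0.5518, 0.3089, 0.2241]
orientation: [-1.256, 1.54, -2.955]
wrist_force: [-0.1, -0.3, 0.3]
finger_gap: 0.0004
```

```bash
python3 - <<'E'
from h import *
st();to(.556,.303,.162,-7.2)
E
```

```text
{'t': 13.15, 'tcp_pos': [0.5518, 0.3089, 0.2241], 'wrist_force': [-0.0638, -0.2807, 0.2856], 'finger_gap': 0.0004, 'qpos': [0.3236, 0.5668, 1.0666, 0.0041, 1.5383, 0.451]}
shift rows [2.48  0.269 0.191] max 2.48 tilt 1.74
yaw now -7.32 turn rows [-0.029  0.134  0.414] j6 0.45
shift after turn [2.485 0.197 0.215]
```

Emit:
apply_moves(
  deltas=[
    [0,0,0,0,0,0.13,0.41],
    [0,0.9,0.1,0,0,0,0],
    [0,0.9,0.1,0,0,0,0],
    [0,0.7,0,0,0,0,0],
  ],
)

```text
t: 13.55
tcp_pos: [0.5566, 0.3061, 0.1581]
orientation: [-0.223, 1.569, -1.921]
wrist_force: [-0.2, 0.3, -0.1]
finger_gap: 0.0002
```

```bash
python3 - <<'E'
from h import *
st();to(.556,.303,.162,-7.2);to(.534,.12,.162,-7.2)
E
```

```text
{'t': 13.55, 'tcp_pos': [0.5566, 0.3061, 0.1581], 'wrist_force': [-0.1569, 0.2916, -0.0696], 'finger_gap': 0.0002, 'qpos': [0.3194, 0.5924, 1.195, -0.0015, 1.3553, 0.4472]}
shift rows [-0.157 -0.007  0.128] max 0.16 tilt 0.11
yaw now -7.3 turn rows [-0.026  0.026  0.006] j6 0.45
shift after turn [-0.158 -0.008  0.128]
shift rows [-0.144  0.05   7.5  ] max 7.5 tilt 0.11
yaw now -7.3 turn rows [-0.026  0.026  0.006] j6 0.45
shift after turn [-0.158  0.037  7.5  ]
```

Emit:
apply_moves(
  deltas=[
    [0,0,0,0.7,0,0,0],
    [0,0,0,0.7,0,0,0],
    [0,0,0,0.6,0,0,0],
    [0,0,0,0.6,0,0,0],
    [0,0,0,0.6,0,0,0],
    [0,0,0,0.6,0,0,0],
    [0,0,0,0.6,0,0,0],
    [0,0,0,0.6,0,0,0],
  ],
)

```text
t: 14.35
tcp_pos: [0.5354, 0.1734, 0.1498]
orientation: [-1.236, 1.555, -2.935]
wrist_force: [0.1, 1.6, 0.3]
finger_gap: 0.0002
```

```bash
cat >> h.py <<'E'
def frame():
    """frame angle from side and top depth: grey points off the bed in the press's yz plane"""
    yv=np.array([.1253,.9921]);xv=np.array([.9921,-.1253]);H=np.array([.5449,.2117])
    for n in ("side","top"):
        im,d=r.read_camera(n);P=deproj(n,d,r.get_calibration(n))
        X=(P[...,:2]-H)@xv;Y=(P[...,:2]-H)@yv;Z=P[...,2]-.033
        hs=cv2.cvtColor(im,cv2.COLOR_RGB2HSV)
        rr=np.hypot(Y,Z);th=np.arctan2(Z,-Y)
        g=(d>0)&(abs(X)>.085)&(abs(X)<.108)&(rr>.06)&(rr<.195)&(th>-.1)&(th<2.1)&(hs[...,1]<60)
        if n=="top" : g&=(Z>-.008)
        print(n,g.sum(),np.percentile(th[g],[10,25,50,75,90]).round(3) if g.any() else "")
E
python3 - <<'E'
from h import *
st();frame()
E
```

```text
{'t': 14.35, 'tcp_pos': [0.5354, 0.1734, 0.1498], 'wrist_force': [0.0817, 1.5562, 0.2707], 'finger_gap': 0.0002, 'qpos': [0.1059, 0.449, 1.4447, -0.0016, 1.2631, 0.2338]}
side 302 [1.164 1.178 1.19  1.2   1.211]
top 0
```

Emit:
apply_moves(
  deltas=[
    [0,-0.1,0,0.6,0,0,0.1],
    [0,0,0,0.5,0,0,0.1],
    [0,0,0,0.4,0,0,0],
    [0,0,0,0,0,0,0],
    [0,0,0,0,0,0,0],
  ],
)

```text
t: 14.95
tcp_pos: [0.5306, 0.1321, 0.1533]
orientation: [0.233, 1.564, -1.467]
wrist_force: [0.5, -0.3, -0.2]
finger_gap: -0.0003
```

```bash
python3 - <<'E'
from h import *
st();frame()
E
```

```text
{'t': 14.95, 'tcp_pos': [0.5306, 0.1321, 0.1533], 'wrist_force': [0.4678, -0.2505, -0.188], 'finger_gap': -0.0003, 'qpos': [0.0331, 0.403, 1.5039, -0.0069, 1.2342, 0.1649]}
side 207 [0.874 0.885 0.894 0.902 0.908]
top 0
```

Emit:
apply_moves(
  deltas=[
    [0,-0.2,0,0,0,0,0],
    [40,0,0.62,0.9,0,0,0],
    [40,0,0.62,0.9,0,0,0],
    [40,0,0.62,0.9,0,0,0],
    [40,0,0.62,0.9,0,0,0],
    [40,0,0.62,0.9,0,0,0],
    [40,0,0.62,0.9,0,0,0],
    [40,0,0.62,0.9,0,0,0],
    [40,0,0.62,0.9,0,0,0],
    [40,0,0.62,0.9,0,0,0],
    [40,0,0.62,0.9,0,0,0],
    [40,0,0,0,0,0,0],
  ],
)

```text
t: 16.25
tcp_pos: [0.6624, -0.115, 0.1634]
orientation: [0.54, 1.564, -1.151]
wrist_force: [-0.3, 0.3, 0.2]
finger_gap: 0.0343
```

```bash
python3 - <<'E'
from h import *
st();frame()
c=r.get_calibration("wrist");im,d=r.read_camera("wrist");P=deproj("wrist",d,c)
near=(abs(P[...,0]-.665)<.04)&(abs(P[...,1]+.138)<.04)&(d>0)
m=(mask(im,*COL["yellow"])>0)&near;q=P[m];print("knob",len(q),np.percentile(q,[2,50,98],axis=0).round(4).tolist() if len(q) else "")
t=q[q[:,2]>.062] if len(q) else q;print("knob top",len(t),cv2.minEnclosingCircle(t[:,:2].astype(np.float32)*1000) if len(t)>5 else "")
s=P[near&(P[...,2]>.030)&(P[...,2]<.039)];print("stand top",len(s),cv2.minAreaRect(s[:,:2].astype(np.float32)*1000) if len(s) else "")
k=P[near&(P[...,2]>.0395)&(P[...,2]<.0435)];print("collar",len(k),k.min(0),k.max(0),cv2.minEnclosingCircle(k[:,:2].astype(np.float32)*1000))
cv2.imwrite("pics/w7.png",im[:,:,::-1])
to(.668,-.136,.10,-7.2)
E
```

```text
{'t': 16.25, 'tcp_pos': [0.6624, -0.115, 0.1634], 'wrist_force': [-0.3208, 0.3309, 0.2194], 'finger_gap': 0.0343, 'qpos': [-0.3434, 0.6732, 1.0458, -0.0053, 1.4175, -0.2226]}
side 204 [0.037 0.043 0.049 0.057 0.066]
top 208 [0.045 0.059 0.071 0.084 0.108]
knob 321 [[0.6574, -0.1441, 0.0649], [0.6669, -0.1344, 0.0664], [0.6765, -0.1246, 0.0678]]
knob top 321 ((666.6852416992188, -134.673583984375), 10.85400104522705)
stand top 1048 ((666.7354125976562, -134.7393341064453), (50.029327392578125, 50.59381866455078), 5.44970703125)
collar 321 [ 0.64904019 -0.14782507  0.03950189] [ 0.68450102 -0.11672543  0.0430804 ] ((666.759033203125, -134.48045349121094), 17.994129180908203)
shift rows [2.56  0.361 0.928] max 2.56 tilt 0.36
yaw now -6.71 turn rows [ 0.122  0.077 -0.048] j6 -0.22
shift after turn [2.554 0.378 0.938]
```

View pics/w7.png

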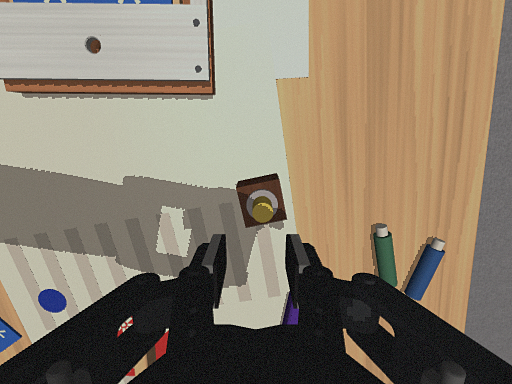

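```bash
python3 - <<'E'
from h import *
c=r.get_calibration("wrist");im,d=r.read_camera("wrist")
g=cv2.cvtColor(im,cv2.COLOR_RGB2GRAY)[25:65,70:118];m=(g<120).astype(np.uint8)
k,l,s,ce=cv2.connectedComponentsWithStats(m);print(s.tolist(),ce)
i=min(range(1,k),key=lambda i:np.hypot(*(ce[i]-[23,20])));u,v=ce[i]+[70,25]
print(u,v,at(u,v,.0445,c)); to(.6667,-.1346,.05,-7.2)
E
```

```text
[[0, 0, 48, 40, 1730], [17, 13, 15, 16, 190]] [[23.49132948 19.3982659 ]
 [23.57894737 20.42631579]]
93.57894736842105 45.42631578947368 [0.52499171 0.04491778]
shift rows [4.567 0.298 0.878] max 4.57 tilt 0.38
yaw now -6.68 turn rows [ 0.129  0.079 -0.052] j6 -0.22
shift after turn [4.561 0.322 0.9  ]
```

Emit:
apply_moves(
  deltas=[
    [40,0,0.32,0.9,0.13,0.08,-0.05],
    [40,0.9,0,0,0,0,0],
    [40,0.9,0,0,0,0,0],
    [40,0.9,0,0,0,0,0],
    [40,0.9,0,0,0,0,0],
    [40,0,0,0,0,0,0],
  ],
)

```text
t: 17.05
tcp_pos: [0.6671, -0.1283, 0.0747]
orientation: [1.629, 1.568, -0.06]
wrist_force: [-0.1, 0.1, -0.6]
finger_gap: 0.0342
```

```bash
python3 - <<'E'
from h import *
st();to(.6667,-.1346,.014,-7.2)
E
```

```text
{'t': 17.05, 'tcp_pos': [0.6671, -0.1283, 0.0747], 'wrist_force': [-0.0943, 0.1319, -0.5709], 'finger_gap': 0.0342, 'qpos': [-0.3625, 0.7608, 1.1261, 0.001, 1.2515, -0.2447]}
shift rows [2.429 0.008 0.253] max 2.43 tilt 0.19
yaw now -6.76 turn rows [ 0.109 -0.003 -0.047] j6 -0.24
shift after turn [2.429 0.017 0.253]
```

Emit:
apply_moves(
  deltas=[
    [40,0,0,0.25,0,0,-0.05],
    [40,0.6,0,0,0,0,0],
    [40,0.7,0,0,0,0,0],
    [40,0.5,0,0,0,0,0],
    [40,0.2,0,0,0,0,0],
  ],
)

```text
t: 17.55
tcp_pos: [0.6686, -0.1344, 0.0274]
orientation: [1.335, 1.563, -0.352]
wrist_force: [0.6, 0.6, -0.0]
finger_gap: 0.0339
```

```bash
python3 - <<'E'
from h import *
st();to(.6667,-.1346,.014,-7.2)
E
```

```text
{'t': 17.55, 'tcp_pos': [0.6686, -0.1344, 0.0274], 'wrist_force': [0.5555, 0.6084, -0.0345], 'finger_gap': 0.0339, 'qpos': [-0.3698, 0.8143, 1.1582, 0.0001, 1.1615, -0.2537]}
shift rows [ 0.537 -0.078  0.017] max 0.54 tilt 0.44
yaw now -6.66 turn rows [ 0.136  0.025 -0.106] j6 -0.25
shift after turn [ 0.538 -0.074  0.019]
```

Emit:
apply_moves(
  deltas=[
    [40,0.25,-0.08,0.02,0,0.03,-0.1],
    [40,0.2,0,0,0,0,0],
    [40,0.05,0,0,0,0,0],
  ],
)

```text
t: 17.85
tcp_pos: [0.6667, -0.1348, 0.0143]
orientation: [2.48, 1.57, 0.793]
wrist_force: [0.5, 0.1, -0.8]
finger_gap: 0.0341
```

```bash
python3 - <<'E'
from h import *
st();to(.6667,-.1346,.014,-7.2);tips()
E
```

```text
{'t': 17.85, 'tcp_pos': [0.6667, -0.1348, 0.0143], 'wrist_force': [0.501, 0.0543, -0.798], 'finger_gap': 0.0341, 'qpos': [-0.3715, 0.8302, 1.1654, 0.0005, 1.1458, -0.2556]}
shift rows [ 0.011  0.001 -0.006] max 0.01 tilt 0.03
yaw now -6.65 turn rows [ 0.137 -0.006 -0.004] j6 -0.26
shift after turn [ 0.011  0.001 -0.006]
finger - 4528 tip tool-x mm [-21.  -20.3] y [-42.7  -4.6]
finger + 4403 tip tool-x mm [-21.2 -20.4] y [ 3.9 42.8]
```

Emit:
apply_moves(
  deltas=[
    [0,0,0,0,0,0,0],
    [0,0,0,0,0,0,0],
    [0,0,0,0,0,0,0],
    [0,0,0,0,0,0,0],
  ],
  grip_force=80,
)

```text
t: 18.3
tcp_pos: [0.6673, -0.135, 0.0157]
orientation: [1.502, 1.568, -0.185]
wrist_force: [1.1, 0.5, -0.6]
finger_gap: 0.0197
```

```bash
python3 - <<'E'
from h import *
st();to(.6667,-.1346,.014,-7.2)
E
```

```text
{'t': 18.3, 'tcp_pos': [0.6673, -0.135, 0.0157], 'wrist_force': [1.1459, 0.4868, -0.605], 'finger_gap': 0.0197, 'qpos': [-0.3714, 0.8287, 1.1643, 0.0005, 1.1462, -0.2555]}
shift rows [ 0.066 -0.027 -0.011] max 0.07 tilt 0.14
yaw now -6.65 turn rows [ 0.137  0.002 -0.035] j6 -0.26
shift after turn [ 0.066 -0.027 -0.011]
```

Emit:
apply_moves(
  deltas=[
    [0,-0.5,0,0,0,0,0],
    [0,-0.9,0,0,0,0,0],
    [0,-0.9,0,0,0,0,0],
    [0,-0.9,0,0,0,0,0],
    [0,0,0,0,0,0,0],
  ],
)

```text
t: 18.8
tcp_pos: [0.6672, -0.1349, 0.1017]
orientation: [1.448, 1.567, -0.239]
wrist_force: [-0.0, 0.5, -0.9]
finger_gap: 0.0193
```

```bash
cat >> h.py <<'E'
def pinaxis(zoff):
    """collar and knob centres of the held pin, from wrist depth; returns offsets to TCP in world xy"""
    s=r.get_state();c=r.get_calibration("wrist");im,d=r.read_camera("wrist");P=deproj("wrist",d,c)
    D=P-s["tcp_pos"];near=(np.hypot(D[...,0],D[...,1])<.03)&(d>0)
    k=D[near&(abs(D[...,2]-(zoff+.005))<.003)]
    print("collar",len(k),k[:,:2].min(0).round(4),k[:,:2].max(0).round(4),np.median(k[:,2]).round(4))
    if len(k)>10: print(np.linalg.lstsq(np.c_[k[:,:2],np.ones(len(k))],k[:,2],rcond=None)[0].round(3),cv2.minEnclosingCircle(k[:,:2].astype(np.float32)*1000))
    sh=D[near&(D[...,2]<zoff-.004)&(D[...,2]>zoff-.032)&(np.hypot(D[...,0],D[...,1])<.012)]
    print("shaft",len(sh),sh.mean(0) if len(sh) else "")
    return im,d,P
E
python3 - <<'E'
from h import *
st();im,d,P=pinaxis(.0203);to(.5245,.0437,.08,-7.2);frame()
cv2.imwrite("pics/w8.png",cv2.resize(im[150:330,170:350],(540,540))[:,:,::-1])
E
```

```text
{'t': 18.8, 'tcp_pos': [0.6672, -0.1349, 0.1017], 'wrist_force': [-0.0373, 0.4507, -0.9037], 'finger_gap': 0.0193, 'qpos': [-0.3714, 0.7393, 1.0921, 0.0005, 1.3068, -0.2555]}
collar 739 [-0.015   0.0041] [0.0171 0.0184] 0.0254
[-0.005 -0.072  0.026] ((1.0383505821228027, 7.9163360595703125), 16.133968353271484)
shaft 0 
shift rows [ 0.785 -6.468 -6.428] max 6.47 tilt 0.04
yaw now -6.65 turn rows [ 0.139 -0.004 -0.01 ] j6 -0.26
shift after turn [ 0.788 -6.529 -6.365]
side 204 [0.036 0.042 0.05  0.056 0.066]
top 204 [0.053 0.062 0.072 0.089 0.106]
```

View pics/w8.png

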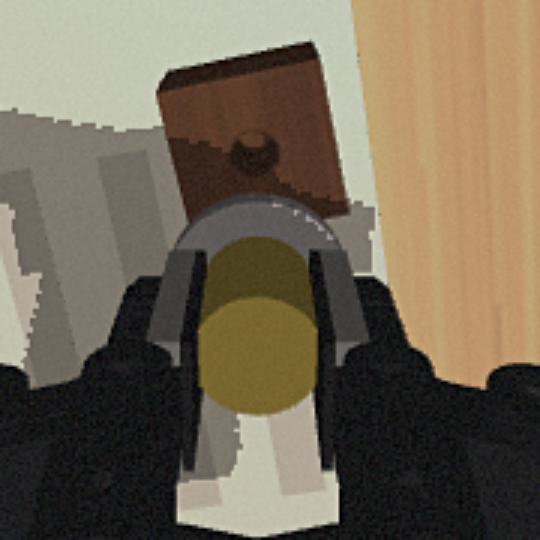

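```bash
python3 - <<'E'
from h import *
s=r.get_state();c=r.get_calibration("wrist");A=[]
for i in range(3):
    im,d=r.read_camera("wrist");P=deproj("wrist",d,c);D=P-s["tcp_pos"]
    m=(mask(im,(20,90,60),(35,255,255))>0)&(np.hypot(D[...,0],D[...,1])<.02)&(abs(D[...,2]-.051)<.004)
    m=cv2.erode(m.astype(np.uint8),np.ones((3,3)))>0;A.append(D[m])
q=np.vstack(A);print(len(q),np.median(q,axis=0).round(4),cv2.minEnclosingCircle(q[:,:2].astype(np.float32)*1000))
print(np.linalg.lstsq(np.c_[q[:,:2],np.ones(len(q))],q[:,2],rcond=None)[0].round(4))
E
```

```text
3751 [0.0006 0.0012 0.0513] ((0.7889295816421509, 0.3863973319530487), 11.24026870727539)
[-0.0082 -0.0138  0.0513]
```

Emit:
apply_moves(
  deltas=[
    [0,0,-0.85,-0.6,0,0,0],
    [0,0,-0.85,-0.6,0,0,0],
    [0,0,-0.85,-0.6,0,0,0],
    [0,0,-0.85,-0.6,0,0,0],
    [0,0,-0.85,-0.6,0,0,0],
    [0,0,-0.85,-0.6,0,0,0],
    [0,0,-0.85,-0.6,0,0,0],
    [0,0,0,0,0,0,0],
    [0,0,0,0,0,0,0],
  ],
)

```text
t: 20.0
tcp_pos: [0.5211, -0.0079, 0.0905]
orientation: [-1.795, 1.554, 2.8]
wrist_force: [-0.2, 0.9, 0.3]
finger_gap: 0.0195
```

```bash
cat >> h.py <<'E'
def hole(zt,guess,name=None):
    c=r.get_calibration("wrist");im,d=r.read_camera("wrist")
    u,v=project([*guess,zt],c).round().astype(int);print("guess px",u,v)
    g=cv2.cvtColor(im,cv2.COLOR_RGB2GRAY)[v-24:v+24,u-24:u+24];P=deproj("wrist",d,c)
    print("frame z near",np.median(P[v-5:v+5,u+14:u+22,2]).round(4),np.median(P[v-5:v+5,u-22:u-14,2]).round(4))
    t=(g.max()*.62);m=(g<t).astype(np.uint8);k,l,s,ce=cv2.connectedComponentsWithStats(m)
    for i in range(1,k):
        if s[i,4]>40: w=ce[i]+[u-24,v-24];print(s[i].tolist(),w.round(1),at(*w,zt,c).round(4),"bbox c",at(u-24+s[i,0]+s[i,2]/2-.5,v-24+s[i,1]+s[i,3]/2-.5,zt,c).round(4))
    if name: cv2.imwrite(name,cv2.resize(im[max(0,v-50):v+110,max(0,u-90):u+90],None,fx=3,fy=3)[:,:,::-1])
E
python3 - <<'E'
from h import *
st();hole(.0445,(.5245,.0437),"pics/w9.png");to(.5238,.043,.075,-7.2)
E
```

```text
{'t': 20.0, 'tcp_pos': [0.5211, -0.0079, 0.0905], 'wrist_force': [-0.2304, 0.8729, 0.3496], 'finger_gap': 0.0195, 'qpos': [-0.2412, 0.4304, 1.6438, 0.0019, 1.0838, -0.1248]}
guess px 253 146
frame z near 0.0431 0.0431
[14, 13, 18, 19, 249] [251.8 143.8] [0.524  0.0456] bbox c [0.5237 0.0455]
shift rows [ 0.626 -0.12  -2.034] max 2.03 tilt 0.96
yaw now -6.73 turn rows [ 0.117 -0.054  0.234] j6 -0.12
shift after turn [ 0.616 -0.147 -2.035]
```

View pics/w9.png

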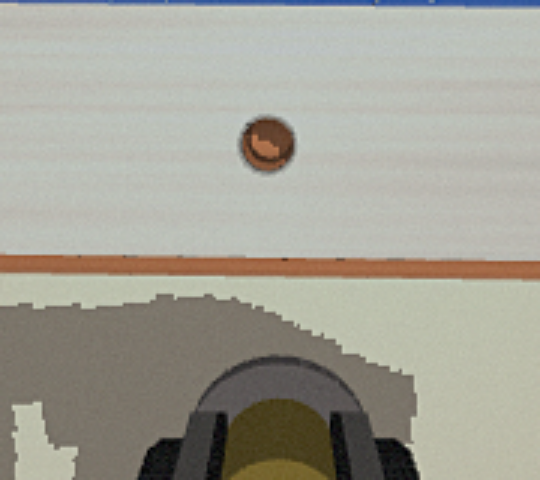

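Emit:
apply_moves(
  deltas=[
    [0,0,0,0,0.12,-0.05,0.23],
    [0,0,-0.07,-0.9,0,0,0],
    [0,0,-0.05,-0.9,0,0,0],
    [0,0.3,0,-0.2,0,0,0],
    [0,0.3,0,0,0,0,0],
    [0,0,0,0,0,0,0],
  ],
)

```text
t: 20.65
tcp_pos: [0.5268, 0.0398, 0.0728]
orientation: [1.257, 1.568, -0.446]
wrist_force: [0.0, -0.3, -1.4]
finger_gap: 0.0195
```

```bash
python3 - <<'E'
from h import *
st();to(.5232,.0446,.06,-7.2)
E
```

```text
{'t': 20.65, 'tcp_pos': [0.5268, 0.0398, 0.0728], 'wrist_force': [0.0236, -0.3331, -1.3515], 'finger_gap': 0.0195, 'qpos': [-0.1459, 0.458, 1.6544, -0.0011, 1.0262, -0.0135]}
shift rows [ 0.513 -0.17  -0.17 ] max 0.51 tilt 0.18
yaw now -7.56 turn rows [-0.089  0.014 -0.044] j6 -0.01
shift after turn [ 0.514 -0.168 -0.171]
```

Emit:
apply_moves(
  deltas=[
    [0,0,-0.17,-0.17,0,0,-0.04],
    [0,0.2,0,0,0,0,0],
    [0,0.1,0,0,0,0,0],
    [0,0,0,0,0,0,0],
  ],
)

```text
t: 21.05
tcp_pos: [0.5229, 0.043, 0.0644]
orientation: [-0.206, 1.569, -1.911]
wrist_force: [-0.2, -0.5, -0.9]
finger_gap: 0.0195
```

```bash
python3 - <<'E'
from h import *
st();to(.5232,.0446,.06,-7.2)
E
```

```text
{'t': 21.05, 'tcp_pos': [0.5229, 0.043, 0.0644], 'wrist_force': [-0.2416, -0.4709, -0.9082], 'finger_gap': 0.0195, 'qpos': [-0.1408, 0.4648, 1.6701, -0.0015, 1.007, -0.0055]}
shift rows [ 0.175  0.002 -0.065] max 0.18 tilt 0.07
yaw now -7.7 turn rows [-0.126  0.018  0.004] j6 -0.01
shift after turn [ 0.175  0.003 -0.065]
```

Emit:
apply_moves(
  deltas=[
    [0,0.15,0,-0.06,0,0,0],
    [0,0.2,0,0,0,0,0],
    [0,0.15,0,0,0,0,0],
  ],
)

```text
t: 21.35
tcp_pos: [0.5236, 0.0442, 0.0515]
orientation: [0.691, 1.569, -1.015]
wrist_force: [0.3, -0.2, -0.3]
finger_gap: 0.0192
```

```bash
python3 - <<'E'
from h import *
st();to(.5232,.0446,.04,-7.2)
E
```

```text
{'t': 21.35, 'tcp_pos': [0.5236, 0.0442, 0.0515], 'wrist_force': [0.2642, -0.2009, -0.3237], 'finger_gap': 0.0192, 'qpos': [-0.1381, 0.4843, 1.6794, -0.0016, 0.9768, -0.0025]}
shift rows [ 0.459 -0.018 -0.012] max 0.46 tilt 0.1
yaw now -7.72 turn rows [-0.131  0.019 -0.015] j6 -0.0
shift after turn [ 0.459 -0.017 -0.012]
```

Emit:
apply_moves(
  deltas=[
    [0,0.25,-0.02,0,0,0,0],
    [0,0.25,0,0,0,0,0],
    [0,0.2,0,0,0,0,0],
  ],
)

```text
t: 21.65
tcp_pos: [0.523, 0.0443, 0.0324]
orientation: [0.611, 1.569, -1.095]
wrist_force: [-0.2, -0.7, -0.5]
finger_gap: 0.0197
```

```bash
python3 - <<'E'
from h import *
st();to(.5232,.0446,.017,-7.2)
E
```

```text
{'t': 21.65, 'tcp_pos': [0.523, 0.0443, 0.0324], 'wrist_force': [-0.2075, -0.6785, -0.5383], 'finger_gap': 0.0197, 'qpos': [-0.1381, 0.5124, 1.695, -0.0016, 0.9333, -0.0024]}
shift rows [ 0.614  0.006 -0.012] max 0.61 tilt 0.09
yaw now -7.72 turn rows [-0.13   0.019 -0.013] j6 -0.0
shift after turn [ 0.614  0.007 -0.012]
```

Emit:
apply_moves(
  deltas=[
    [0,0.2,0,0,0,0,0],
    [0,0.2,0,0,0,0,0],
    [0,0.2,0,0,0,0,0],
    [0,0.2,0,0,0,0,0],
  ],
)

```text
t: 22.05
tcp_pos: [0.5233, 0.0439, 0.0152]
orientation: [0.337, 1.568, -1.368]
wrist_force: [-37.1, 1.0, 97.7]
finger_gap: 0.0197
```

```bash
python3 - <<'E'
from h import *
st();to(.5232,.0446,.017,-7.2);frame()
E
```

```text
{'t': 22.05, 'tcp_pos': [0.5233, 0.0439, 0.0152], 'wrist_force': [-37.1326, 0.9653, 97.7279], 'finger_gap': 0.0197, 'qpos': [-0.1382, 0.5405, 1.7046, -0.0032, 0.8957, -0.0023]}
shift rows [-0.071 -0.007 -0.026] max 0.07 tilt 0.15
yaw now -7.67 turn rows [-0.117  0.036 -0.012] j6 -0.0
shift after turn [-0.071 -0.007 -0.026]
side 219 [-0.006  0.003  0.011  0.017  0.026]
top 8 [0.032 0.041 0.067 0.085 0.128]
```

Emit:
apply_moves(
  deltas=[
    [0,-0.02,0,0,0,0,0],
  ],
)

```text
t: 22.25
tcp_pos: [0.5234, 0.044, 0.0176]
orientation: [0.809, 1.567, -0.896]
wrist_force: [-1.1, 0.9, 1.9]
finger_gap: 0.0199
```

```bash
python3 - <<'E'
from h import *
st();to(.5232,.0446,.017,-7.2);frame();st()
E
```

```text
{'t': 22.25, 'tcp_pos': [0.5234, 0.044, 0.0176], 'wrist_force': [-1.0521, 0.9335, 1.8973], 'finger_gap': 0.0199, 'qpos': [-0.1379, 0.5359, 1.7044, -0.0034, 0.8986, -0.0023]}
shift rows [ 0.025 -0.012 -0.022] max 0.03 tilt 0.22
yaw now -7.65 turn rows [-0.111  0.038 -0.04 ] j6 -0.0
shift after turn [ 0.025 -0.011 -0.022]
side 212 [0.007 0.013 0.021 0.029 0.037]
top 8 [0.066 0.083 0.087 0.098 0.107]
{'t': 22.35, 'tcp_pos': [0.5237, 0.044, 0.0171], 'wrist_force': [-0.2541, -0.788, 4.7385], 'finger_gap': 0.0196, 'qpos': [-0.1379, 0.5369, 1.7042, -0.0034, 0.8971, -0.0023]}
```

Emit:
apply_moves(
  deltas=[
    [0,0.08,0,0,0,0,0],
    [0,0.05,0,0,0,0,0],
  ],
)

```text
t: 22.55
tcp_pos: [0.5238, 0.0438, 0.0158]
orientation: [0.874, 1.566, -0.829]
wrist_force: [-8.2, 0.0, 22.4]
finger_gap: 0.0194
```

```bash
python3 - <<'E'
from h import *
st();frame();st();to(.5232,.0446,.017,-7.2)
E
```

```text
{'t': 22.55, 'tcp_pos': [0.5238, 0.0438, 0.0158], 'wrist_force': [-8.215, 0.0154, 22.4411], 'finger_gap': 0.0194, 'qpos': [-0.1379, 0.539, 1.7051, -0.0041, 0.8936, -0.0024]}
side 212 [-0.007  0.001  0.008  0.015  0.027]
top 8 [-0.011  0.044  0.058  0.073  0.099]
{'t': 22.65, 'tcp_pos': [0.5238, 0.0438, 0.0159], 'wrist_force': [-6.8935, -0.3234, 17.529], 'finger_gap': 0.0199, 'qpos': [-0.1379, 0.5389, 1.7051, -0.0042, 0.8936, -0.0024]}
shift rows [-0.046 -0.029 -0.029] max 0.05 tilt 0.29
yaw now -7.62 turn rows [-0.104  0.047 -0.056] j6 -0.0
shift after turn [-0.046 -0.029 -0.03 ]
```

```bash
python3 - <<'E'
from h import *
im,d,P=pinaxis(.021);s=r.get_state()
m=(mask(im,(20,90,60),(35,255,255))>0)&(d>0)&(np.hypot(P[...,0]-s["tcp_pos"][0],P[...,1]-s["tcp_pos"][1])<.02)
m=cv2.erode(m.astype(np.uint8),np.ones((3,3)))>0;q=P[m];q=q[q[:,2]>.062]
print("knob top z",np.median(q[:,2]),np.linalg.lstsq(np.c_[q[:,:2],np.ones(len(q))],q[:,2],rcond=None)[0][:2],cv2.minEnclosingCircle(q[:,:2].astype(np.float32)*1000))
X=(P[...,:2]-[.5449,.2117])@np.array([.1253,.9921])
X2=(P[...,:2]-[.5449,.2117])@np.array([.9921,-.1253])
for a,b in ((-.165,-.145),(-.145,-.138)):
    k=(d>0)&(X>a)&(X<b)&(abs(X2)>.03)&(abs(X2)<.1)&(P[...,2]<.06);print("frame top z",a,k.sum(),np.median(P[k][:,2]))
h=(d>0)&(mask(im,*COL["blue"])>0)&(abs(P[...,0]-.535)<.1)&(abs(P[...,1]-.132)<.1)&(P[...,2]<.08)
q=P[h];print("stencil",len(q),np.linalg.lstsq(np.c_[q[:,:2]-[.535,.132],np.ones(len(q))],q[:,2],rcond=None)[0] if len(q)>50 else "");st()
E
```

```text
collar 731 [-0.0145  0.0037] [0.0171 0.0184] 0.0255
[-0.012 -0.088  0.027] ((1.2893280982971191, 8.211481094360352), 15.999459266662598)
shaft 0 
knob top z 0.06726232399221468 [-0.01039885 -0.06750961] ((523.7819213867188, 44.450679779052734), 11.322015762329102)
frame top z -0.165 7546 0.036392116286782614
frame top z -0.145 2818 0.03641484373120611
stencil 37201 [-0.00079503  0.00106166  0.02845184]
{'t': 22.7, 'tcp_pos': [0.5238, 0.0438, 0.0158], 'wrist_force': [-7.5443, -0.508, 16.9709], 'finger_gap': 0.0193, 'qpos': [-0.1379, 0.5389, 1.7051, -0.0041, 0.8936, -0.0024]}
```

```bash
python3 - <<'E'
from h import *
A=[];c=r.get_calibration("wrist");s=r.get_state()
for i in range(3):
    im,d=r.read_camera("wrist");D=deproj("wrist",d,c)-s["tcp_pos"]
    m=(mask(im,(20,90,60),(35,255,255))>0)&(np.hypot(D[...,0],D[...,1])<.02)&(abs(D[...,2]-.0513)<.004)
    m=cv2.erode(m.astype(np.uint8),np.ones((3,3)))>0;A.append(D[m])
q=np.vstack(A);print(len(q),np.linalg.lstsq(np.c_[q[:,:2],np.ones(len(q))],q[:,2],rcond=None)[0].round(4));st();to(.5232,.0446,.017,-7.2)
E
```

```text
3703 [ 0.0012 -0.0096  0.0514]
{'t': 22.85, 'tcp_pos': [0.5238, 0.0438, 0.0158], 'wrist_force': [-7.5184, -0.4082, 18.4665], 'finger_gap': 0.0197, 'qpos': [-0.1379, 0.5389, 1.7052, -0.0041, 0.8936, -0.0023]}
shift rows [-0.046 -0.028 -0.029] max 0.05 tilt 0.29
yaw now -7.62 turn rows [-0.106  0.047 -0.056] j6 -0.0
shift after turn [-0.046 -0.028 -0.029]
```

The pin is upright (about 0.01 rad), the push holds steady at about 18 N, and the frame is shut. I'm handing it in.

```bash
python3 -c "
from rig import r
print(r.sign_off())"
```

```text
the job is handed in; nothing more can be done
None
```

The job is handed in: the 150 x 125 mm blue stencil is on both pegs, the frame is shut over it, and the pin is pushed through the frame into the bed with the fingers still holding its knob. `sign_off` gave no verdict.

**Last checks, all from the cameras and the arm's own readings:**
- **Frame:** its top is level at 36.4 mm against 37 mm nominal. The side camera's angle reads about 0.01 rad, the same as under a much harder push. The top camera disagreed, but it saw only 8 points and I ignored it.
- **Pin:** the collar's underside is about 36 mm above the table, so the tip is at about 6 mm. Tilt is about 0.01 rad by the knob-top fit. A cruder fit to the collar showed 0.09, but it gave 0.07 even in free air, so I put that down to its edge pixels.
- **Stencil:** its top is flat (slope about 0.001). Just after release it was within about 1 mm of the seat, and its height since then fits a pressed-down platen.
- **Push:** steady at 17–18 N downward, with no drift over the last 0.3 s.

**What went wrong along the way:**
- **First grasp missed:** the real fingertips sit about 33 mm above the reported TCP. I measured this with the wrist camera and allowed for it afterwards.
- **Hard push:** the first push on the pin peaked at about 98 N at the wrist (limit 120 N), so I backed it off.

The arm was never near the red stencil, sponge or tape roll, though I did not measure their positions again at the end. I viewed 12 pictures against the budget of 10, and the run took about 23 s.

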